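Sort the bench by shape: tape rolls, sanding block, bar pair

TASK

Sort the loose things on the bench into their places by shape: slide both round tape rolls along the bench top into the round-ended wooden pen, and the sanding block into the square-ended pen, each one all the way inside and never lifted off the bench. Pick up the two aluminium bars together in one grasp and set them down side by side, still on their narrow edges, in the slots of the bar rest. Leave the marker pen and the spanner where they lie.

Things in the scene. Friction and masses are not known exactly. Their poses are not given: they have to be found in the camera images.
- tape_1: roll of black insulating tape lying flat, 58 mm in diameter, 19 mm high, 50 g; origin at the centre of its underside, z up. Same as tape_2. It starts about 0.09 m in front of the round pen's mouth.
- tape_2: roll of black insulating tape lying flat, 58 mm in diameter, 19 mm high, 50 g; origin at the centre of its underside, z up. Same as tape_1. (A fixed orange tool case, about 0.10 m high, stands between the pens and the bar rest; its front with the handle is at about x = 0.47 m.)
- block: beige sanding block lying flat, 60 mm along its x, 100 mm along its y, 32 mm high; origin at the centre of its underside, z up. The block and tape_2 start one in front of the square pen, the other 0.1 to 0.16 m to the right of the right-hand pen's middle, before the left end of the orange tool case; the block's long side lies roughly along world y.
- bar_1: bright aluminium bar standing on its narrow edge, 150 mm along its x, 12 mm wide along its y, 20 mm high along its z; about 100 g; origin at the centre of its underside. bar_2 lies beside it and parallel to it, on its +y side, with a gap of about 2 mm.
- bar_2: the second aluminium bar, same as bar_1 and parallel to it; origin at the centre of its underside.
- round_pen: fixed wooden fence, no floor, open above and in front; walls 22 mm high, 10 mm thick. Origin on the bench at the middle of the mouth, +x into the pen, y across. Inside 84 mm wide, 135 mm deep on the centre line, half-round back end. Flared wings reach 20 mm before the mouth and to 60 mm either side of its middle. Takes both rolls, one behind the other. The pens stand in either order, left or right.
- square_pen: fixed wooden fence like the other, with a straight back wall and square corners; walls 22 mm high, 10 mm thick, no floor. Origin on the bench at the middle of the mouth, +x into the pen, y across. Inside 124 mm wide, 90 mm deep; flared wings reach 20 mm before the mouth and to 80 mm either side of its middle. Takes the block with its long side across.
- bar_rest: fixed wooden rest: base board 150 (its x) by 90 mm, 6 mm thick, with two saddles 25 mm thick at x = -58 and +58 mm. Each has a slot 40 mm wide about y = 0, open at its ends and top; slot floor 14 mm, saddle tops 29 mm above the bench. The bars lie along its x across both slots; fingers have free room between the saddles (91 mm) down to the board. Origin: centre of its underside.
- marker: marker pen, 135 mm long along its y, 17 mm thick, lying on the bench to the left; bystander. Origin at the centre of its underside.
- spanner: small steel spanner, 153 mm along its x, 25 mm wide, 6 mm thick, lying near the bar rest; bystander. Origin at the centre of its underside.

How it is judged (in metres and radians):
On the way:
1. both bars are in the air together (height (world z) of each of bar_1, bar_2 above 0.032 m), for 0.2 s.
At the end, for the whole second after the job is handed in: Rolls flat in the round pen, centres 26+ mm behind the mouth, within 22 mm of the centre line. Block flat in the square pen, centre 27+ mm behind the mouth, within 25 mm of centre, 20 deg. Bars on edge on the slot floors, within 9 deg, 18 mm sideways, 30 mm lengthwise. All at rest (x of tape_1 in the frame of round_pen between 0.026 and 0.115 m and y of tape_1 in the frame of round_pen between -0.022 and 0.022 m and angle between each of tape_1, tape_2, block's own z axis and vertical below 0.1 rad and height (world z) of each of tape_1, tape_2 below 0.008 m and x of tape_2 in the frame of round_pen between 0.026 and 0.115 m and y of tape_2 in the frame of round_pen between -0.022 and 0.022 m and x of block in the frame of square_pen between 0.027 and 0.07 m and y of block in the frame of square_pen between -0.025 and 0.025 m and angle between the y axis of block and the y axis of square_pen, either way round below 0.35 rad and x of bar_1 in the frame of bar_rest between -0.03 and 0.03 m and y of bar_1 in the frame of bar_rest between -0.018 and 0.018 m and z of bar_1 in the frame of bar_rest between 0.01 and 0.019 m and angle between the x axis of each of bar_1, bar_2 and the x axis of bar_rest, either way round below 0.15 rad and angle between the z axis of each of bar_1, bar_2 and the z axis of bar_rest, either way round below 0.1 rad and x of bar_2 in the frame of bar_rest between -0.03 and 0.03 m and y of bar_2 in the frame of bar_rest between -0.018 and 0.018 m and z of bar_2 in the frame of bar_rest between 0.01 and 0.019 m and linear speed of each of tape_1, tape_2, block, bar_1, bar_2 below 0.02 m/s); the robot touches nothing.
It fails at once if a tape roll or the block is lifted off the bench (more than 15 mm) (height (world z) of any of tape_1, tape_2, block above 0.015 m).
It fails at once if the marker or the spanner is moved more than 30 mm (distance of any of marker, spanner from where it was at the start of the episode above 0.03 m).
It also fails if it takes over 72 s, if anything falls off the work surface, if the arm or the gripper's body presses on something with over 40 N, if the wrist force passes 120 N, or if a joint passes its speed limit or range.

ROBOT

A 7-joint arm with a two-finger parallel gripper is mounted at the origin on a cart in front of the work surface, level with it; the furniture and walls round the work are solid. World frame = base frame: x ahead of the robot, y to its left, z up, the work surface at z = 0. Lengths are in mm, angles in rad, forces in N, time in s.
With the tool pointing down it reaches from about 425 to 825 mm from the base axis. Payload 3.6 kg.
Tool frame: the origin (TCP) lies on the centre line of the jaws, within the pads' length; the fingertips stand 17 mm ahead of it and the grasp point (between the pads) lies 2 mm behind it; z points along the fingers, y is the direction in which the jaws open and shut (so a half turn about z gives the same grasp; the last joint's range is limited). The gripper opens to 85 mm and grips with 20 to 120 N. Pads are 22 mm wide; open, the fingers measure 114 mm over their backs; the gripper's body (76 mm by 85 mm) begins 54 mm behind the grasp point. The pads swing forward as they close: fully open they stand 13 mm farther back than shut.
Start: joints at [-1.349, 0.615, -0.013, 1.423, 0.008, 1.103, -0.04], TCP at [159.395, 630.125, 248.297] pointing down, gripper open.
Joint ranges: [-3.12, 3.12], [-0.3, 2.06], [-1.34, 1.32], [0.26, 2.42], [-1.36, 4.5], [0.01, 1.98], [-2.84, 2.84]. Speed limits (rad/s): [2.79, 2.79, 3.14, 3.14, 3.14, 3.14, 3.14].

INTERFACE

Orientations are given as a unit quaternion [w, x, y, z].
In Python, from station import * gives the robot as it stands.
- The arm moves only by the tool send_rows, never from a script. Its argument "increments" is a list of rows, each an object of numbers: "grip": the finger opening in cm, from 0 to 8.54; "tx", "ty", "tz": the shift along the tool's x, y, z in cm; "turn": the turn about the tool's z in degrees. A call has 1 to 12 rows; each row is the pose to reach, as a shift and turn from the pose commanded when the call began, along the tool's axes at that moment; what a row does not reach only later rows make up. A row lasts 1/10 s, in which the tool goes at most 50 mm and 8.59 degrees, less where a joint would pass 70% of its speed; a pose out of reach is approached as far as the arm can. A call with a gripper value outside its range is refused whole. The fingers move at their own pace and stop on an object; "newtons" is the grip in N (left out, the last holds). Time passes only in rows, so rows that repeat a pose let the fingers close. It gives the time, the measured TCP pose, the force and the opening at its end, in the units of the state.
- read_state(): the state, without advancing time (a new reading comes with each control period).
- camera(name): name is "scene" or "top" or "wrist"; returns a dict with "img" (400x640x3 uint8, red, green, blue), "fx", "fy", "cx", "cy" (pixels), "R" (3x3) and "t" (3): a world point X has camera coordinates R X + t. Camera axes: x right, y down, z forward; pixel columns grow to the right and rows downward; lengths in mm; the calibration is good to about 2 mm. A picture is of the moment at which its call begins. There is no depth.
- close_job(): hands the job in, once; it reports no verdict.
The state is a dict: "time_s": time; "q": joint angles; "joint_vel": joint speeds; "effort": joint torques, N m; "position": TCP position; "tool_rot": TCP orientation; "contact_force": force on the tool from outside, world axes, zero at the start; "moment": the same for the moment, N m; "finger_gap": opening from 0.0 (shut) to 1.0 (fully open).
Only numpy, scipy, OpenCV 4.12 (cv2) and the standard library are available. Lean on these libraries where they do the work, as an engineer would, in place of code of your own. Each camera call takes 0.05 s, during which the arm holds its last target.

## Working session

There is one attempt and no reset: what is moved stays moved. The work goes in short steps, Python scripts to look and compute and a tool call to move; the robot and the scene stay as the last step left them, time stands still between calls to the robot, and variables do not carry over. Pictures are saved under pics/ and viewed, and the job is handed in when it is done.

Besides the shell and the picture viewer there is one more tool, called in YAML: its name, and indented under it one key for each argument. send_rows: Moves the arm, as the interface text tells. Its arguments: {"type":"object","properties":{"increments":{"type":"array"},"newtons":{"type":"number"}},"required":["increments"]}

```bash
mkdir -p pics; ls
python3 - <<'E'
from station import *
import cv2
s=read_state();print(s)
for n in("scene","top","wrist"):
    c=camera(n);cv2.imwrite(f"pics/{n}0.png",c["img"][:,:,::-1]);print(n,c["fx"],c["fy"],c["cx"],c["cy"],c["R"],c["t"])
E
```

```text
pics
{'time_s': 0.0, 'q': array([-1.34950851,  0.61595829, -0.01266346,  1.42493591,  0.00812178,
        1.10340866, -0.04039054]), 'joint_vel': array([-0.00158779,  0.00067572, -0.00134261,  0.00151786,  0.00018518,
        0.00129195,  0.00121839]), 'effort': array([ 6.09968392e-04, -4.69235587e+01,  2.59600924e-01, -1.71032971e+01,
        1.00230999e-02,  9.79135162e-03,  1.19451909e-05]), 'position': array([159.20944247, 629.43634817, 247.1003528 ]), 'tool_rot': array([-1.48232281e-04,  1.23515282e-01,  9.92341779e-01, -1.32164114e-03]), 'contact_force': array([-0.11389724,  0.44282025, -0.35876233]), 'moment': array([0.00491407, 0.01889062, 0.06355296]), 'finger_gap': 1.0004877784212922}
scene 459.27608359226883 459.27608359226883 320.69872194849717 192.71380498078895 [[ 0.50916127 -0.86044496  0.01972993]
 [-0.63533154 -0.39121918 -0.66580882]
 [ 0.58061058  0.32646902 -0.74586147]] [-228.00432853  339.30225987 1191.38445016]
top 383.3569205574504 383.3569205574504 312.55022253647985 202.48469352374468 [[ 0.00863227 -0.99980909 -0.01752922]
 [-0.98514501 -0.00549643 -0.17163651]
 [ 0.17150739  0.01875043 -0.98500438]] [  41.56561484  499.41437929 1229.75394413]
wrist 289.71340087916116 289.71340087916116 316.7148396880821 199.79898030608427 [[ 0.24601873  0.96926297 -0.00201824]
 [ 0.92335585 -0.23373231  0.30460332]
 [ 0.29476899 -0.07680168 -0.95247716]] [-647.90571369  -40.04801233  379.44213494]
```

View pics/top0.png

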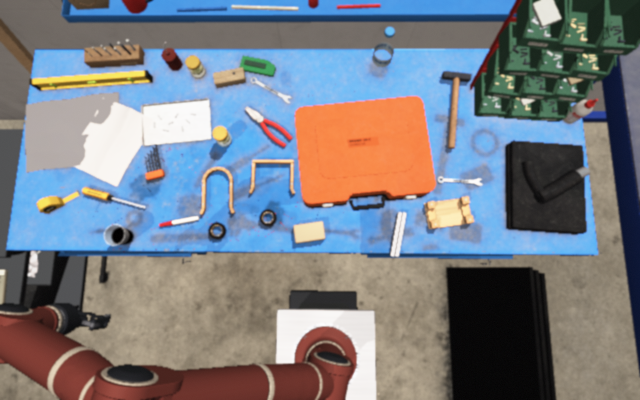

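View pics/scene0.png

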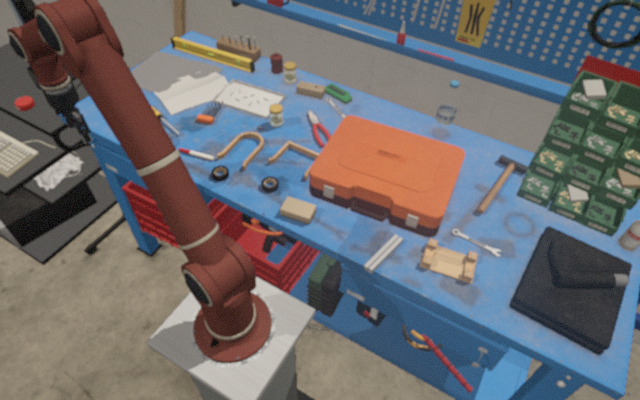

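View pics/wrist0.png

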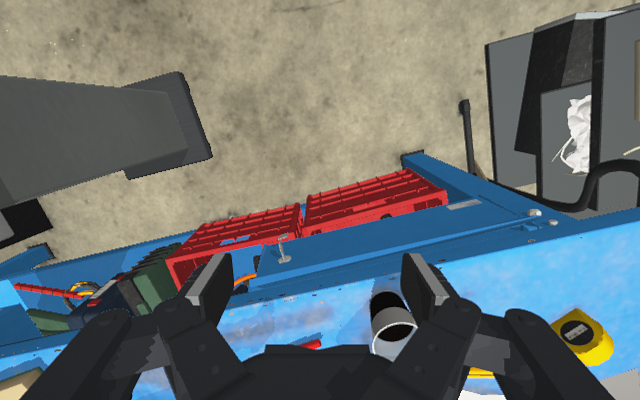

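The top view shows the round pen at about (217,190) and the square pen at (272,177). The rolls are at (217,231) and (268,217), the block is at (309,232), the bars are at (398,233) and the rest is at (449,213). I'll measure them next.

```bash
cat > h.py <<'E'
from station import *
import cv2, numpy as np
np.set_printoptions(precision=1,suppress=True)
def ray(c,uv,z):
    uv=np.atleast_2d(np.array(uv,float))
    d=np.c_[(uv[:,0]-c["cx"])/c["fx"],(uv[:,1]-c["cy"])/c["fy"],np.ones(len(uv))]@np.array(c["R"])
    o=-np.array(c["R"]).T@np.array(c["t"])
    return o+d*((z-o[2])/d[:,2])[:,None]
def proj(c,P):
    p=np.atleast_2d(P)@np.array(c["R"]).T+c["t"]
    return np.c_[c["fx"]*p[:,0]/p[:,2]+c["cx"],c["fy"]*p[:,1]/p[:,2]+c["cy"]]
def crop(c,x0,y0,x1,y1,k,name):
    im=c["img"][y0:y1,x0:x1,::-1]; cv2.imwrite("pics/"+name,cv2.resize(im,None,fx=k,fy=k,interpolation=cv2.INTER_CUBIC))
def blobs(m,a=20):
    cs,_=cv2.findContours(m.astype(np.uint8)*255,cv2.RETR_EXTERNAL,cv2.CHAIN_APPROX_NONE)
    return [q for q in cs if cv2.contourArea(q)>a]
E
python3 - <<'E'
from h import *
c=camera("top");crop(c,150,140,350,260,4,"topA.png");crop(c,370,160,510,265,5,"topB.png")
hsv=cv2.cvtColor(c["img"],cv2.COLOR_RGB2HSV)
for n,p in dict(bl=(309,232),t=(217,225),pen=(254,162),rest=(437,212),bar=(398,235)).items(): print(n,hsv[p[1],p[0]],c["img"][p[1],p[0]])
E
```

```text
bl [ 22  61 243] [243 227 185]
t [ 15  80 131] [131 110  90]
pen [ 16 117 228] [228 179 123]
rest [ 22  77 250] [250 229 175]
bar [  8  10 212] [212 206 204]
```

View pics/topA.png

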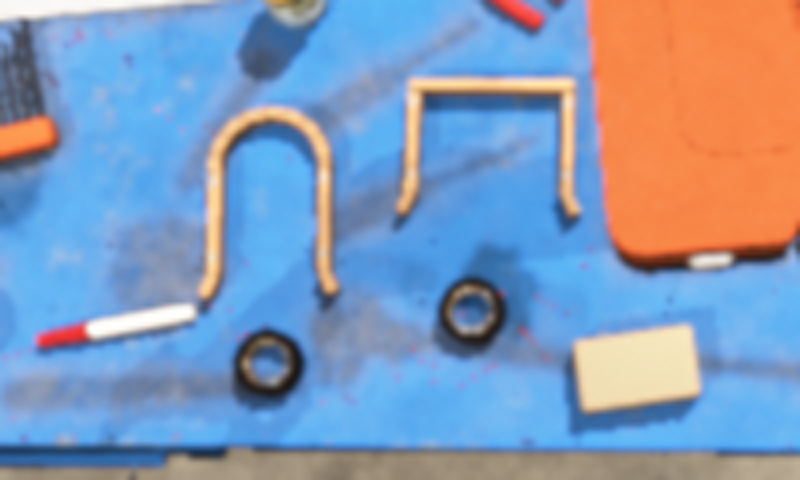

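View pics/topB.png

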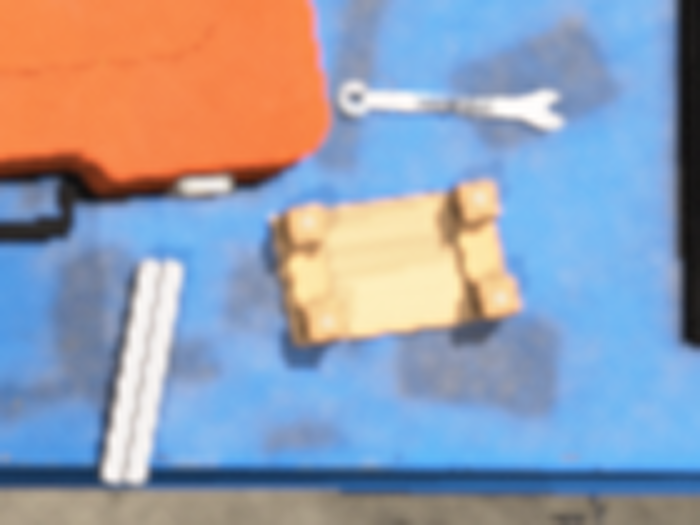

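The crops show the objects clearly. The marker's white end reaches about (199,217), close to the round pen's left wing.

```bash
cat > m0.py <<'E'
from h import *
for n in ("top","scene"):
    c=camera(n); hsv=cv2.cvtColor(c["img"],cv2.COLOR_RGB2HSV).astype(int)
    H,S,V=hsv[...,0],hsv[...,1],hsv[...,2]
    m=(H>5)&(H<30)&(S>40)&(S<170)&(V>140)
    W=ray(c,np.stack(np.meshgrid(np.arange(640),np.arange(400)),-1).reshape(-1,2),0).reshape(400,640,3)
    roi=(W[...,0]>300)&(W[...,0]<700)&(W[...,1]>-450)&(W[...,1]<420)
    print(n)
    for q in blobs(m&roi,25):
        r=cv2.minAreaRect(q); b=cv2.boxPoints(r); print(" beige",np.array(r[0]),cv2.contourArea(q),ray(c,b,25)[:,:2].ravel())
    dk=(V<110)&roi
    for q in blobs(dk,40):
        hull=cv2.convexHull(q)
        (x,y),r=cv2.minEnclosingCircle(q); print(" dark",x,y,r,ray(c,[(x,y)],19)[0],cv2.contourArea(q))
    wh=(S<60)&(V>150)&roi
    for q in blobs(wh,25):
        r=cv2.minAreaRect(q); b=cv2.boxPoints(r); print(" white",np.array(r[0]),cv2.contourArea(q),ray(c,b,20)[:,:2].ravel())
E
python3 m0.py
```

```text
top
 beige [322.5 258.6] 1700.5 [ 299.6  411.7  331.6  413.3  331.2 -386.5  299.6 -384.6]
 beige [308.7 231.9] 476.0 [425.1 110.5 439.7  13.4 380.9   4.7 366.5 101.1]
 beige [442.2 213.4] 785.5 [ 506.7 -328.9  520.5 -439.3  429.6 -444.7  416.  -335.6]
 beige [226.2 186.5] 155.0 [603.6 422.6 648.9 363.5 508.8 259.1 465.1 317.5]
 beige [271.9 176. ] 224.5 [537.3 261.8 653.3 263.4 650.1 108.  534.4 108.7]
 dark 378.0454406738281 254.5 11.056879997253418 [ 330.4 -172.    19. ] 44.0
 dark 216.24073791503906 231.75926208496094 9.5591402053833 [401.8 368.1  19. ] 220.0
 dark 267.0 218.13888549804688 9.355271339416504 [449.  198.6  19. ] 220.0
 dark 376.5 199.0 27.572731018066406 [ 516.5 -170.6   19. ] 509.5
 white [216.  257.5] 199.0 [330.7 415.  331.5 314.9 301.9 313.6 301.1 413.3]
 white [456.5 231.5] 36.0 [ 429.8 -425.9  429.9 -442.4  386.7 -440.   386.5 -423.5]
 white [310.9 225.6] 91.5 [416.8 112.3 467.   97.  432.5 -11.5 382.8   4.4]
 white [338. 238.] 1548.5 [ 469.2  294.   473.2 -371.7  301.1 -363.6  295.6  286.7]
 white [327. 205.] 30.5 [501.6  13.6 501.8 -20.2 488.1 -20.2 487.9  1
[... 928 characters left out ...]
81494140625 [298.4 331.8  19. ] 120.0
 dark 268.3260803222656 184.5869598388672 10.317609786987305 [437.4 192.2  19. ] 228.0
 dark 218.27272033691406 173.61363220214844 9.871828079223633 [391.2 361.5  19. ] 208.5
 white [413.  257.6] 28.0 [ 404.9 -309.2  421.4 -304.2  434.6 -337.7  418.  -342.4]
 white [446.9 245.8] 37.0 [ 488.7 -337.5  514.5 -333.9  530.9 -446.2  505.4 -448.4]
 white [381.5 250. ] 409.0 [ 330.7 -198.8  484.2 -231.6  465.1 -272.1  315.1 -237.5]
 white [458.4 226.5] 287.5 [ 623.4 -334.   681.  -417.5  570.8 -457.2  516.7 -378. ]
 white [298. 202.] 57.0 [415.5 131.8 475.5  34.3 432.8   8.6 374.3 104. ]
 white [296.4 146.2] 69.5 [619.9 310.3 734.7 169.6 658.9 118.8 549.3 255. ]
```

Run:
```python
from h import *
c=camera("top")
A=lambda p:[((x+.5)/4-.5+150,(y+.5)/4-.5+140) for x,y in p]
B=lambda p:[((x+.5)/5-.5+370,(y+.5)/5-.5+160) for x,y in p]
print("round: Lbot Ltop Rbot Rtop apex tipL tipR\n",ray(c,A([(213,262),(213,165),(322,260),(324,165),(270,113),(205,295),(331,290)]),22)[:,:2])
print("square: BL BR Lbot Rbot tipL tipR\n",ray(c,A([(415,86),(570,87),(409,178),(566,180),(402,212),(574,212)]),22)[:,:2])
print("rest pads\n",ray(c,B([(306,222),(477,200),(497,297),(325,320)]),29)[:,:2])
print("bars L top bot, R\n",ray(c,B([(149,262),(112,481),(175,262),(139,481)]),20)[:,:2])
print("block\n",ray(c,A([(573,342),(692,326),(700,395),(582,411)]),32)[:,:2])
print("marker\n",ray(c,A([(40,342),(195,312)]),10)[:,:2])
print("spanner\n",ray(c,B([(340,97),(562,105)]),6)[:,:2])
print("case\n",ray(c,A([(612,245),(640,262)]),100)[:,:2])
s=camera("scene"); crop(s,150,110,350,250,4,"scA.png"); crop(s,340,200,520,310,4,"scB.png")
```

```text
round: Lbot Ltop Rbot Rtop apex tipL tipR
 [[491.7 417.5]
 [576.  422.4]
 [493.9 324.8]
 [576.4 326.8]
 [622.2 375.7]
 [463.4 422.6]
 [468.3 316. ]]
square: BL BR Lbot Rbot tipL tipR
 [[646.7 251.1]
 [646.3 117.2]
 [565.4 253.4]
 [564.3 119.1]
 [535.7 258.3]
 [536.5 111.8]]
rest pads
 [[ 498.7 -349.6]
 [ 514.3 -463.9]
 [ 449.  -473.2]
 [ 433.  -359.2]]
bars L top bot, R
 [[ 472.4 -246.2]
 [ 326.5 -217.5]
 [ 472.5 -263.6]
 [ 326.7 -235.3]]
block
 [[424.4 110. ]
 [438.4  11.3]
 [381.3   4.5]
 [367.4 101.6]]
marker
 [[423.9 565. ]
 [450.5 434.1]]
spanner
 [[ 590.  -383.4]
 [ 585.  -534.5]]
case
 [[494.3  75.6]
 [480.7  53.2]]
```

View pics/scA.png

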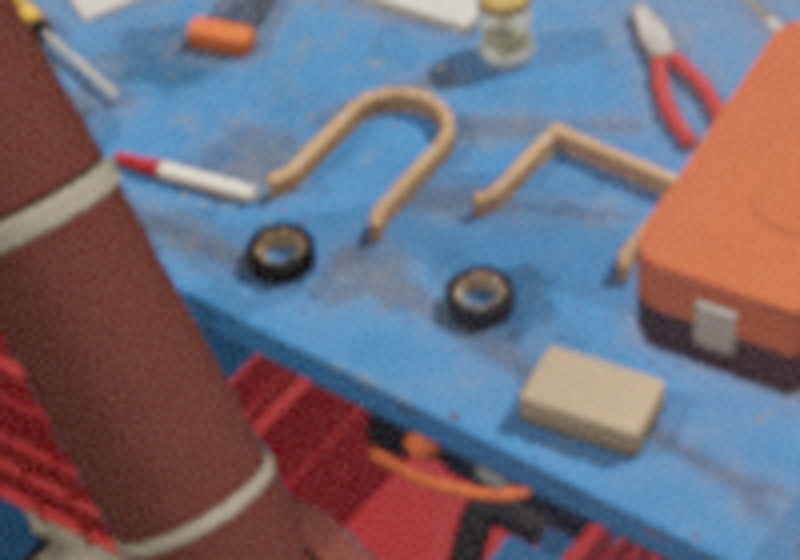

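View pics/scB.png

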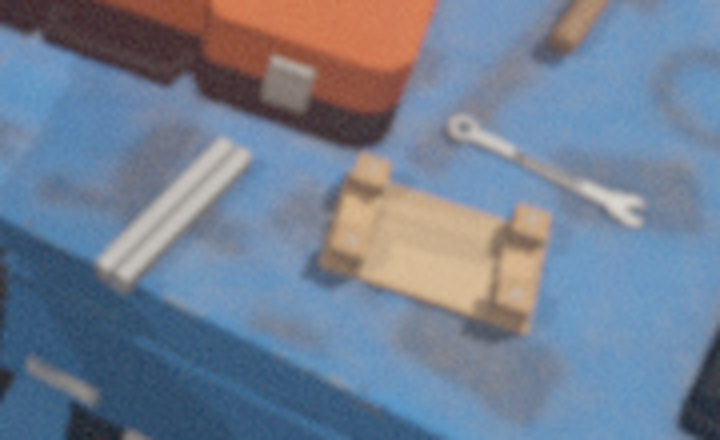

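Measured sizes agree with those given: pads are 115 × 66 mm apart, bars 149 mm long, pen walls 94 and 134 mm apart. I'll refine the rolls at mid-height from both views and work out the first moves.

```bash
cat >> h.py <<'E'
def rolls(n):
    c=camera(n); V=c["img"].max(2).astype(int); hsv=cv2.cvtColor(c["img"],cv2.COLOR_RGB2HSV)
    m=(V<110)
    out=[]
    for q in blobs(m,100):
        (x,y),r=cv2.minEnclosingCircle(q)
        if 8<r<12.5:
            P=ray(c,[(x,y)],9.5)[0]
            if 330<P[0]<650 and 100<P[1]<450: out.append(P[:2])
    return np.array(out)
def delta(x,y,z,yaw=None):
    """cm shifts in tool axes to world target (mm); yaw = world angle of tool y (deg)"""
    from scipy.spatial.transform import Rotation as Ro
    s=read_state(); w=s["tool_rot"]; R=Ro.from_quat([w[1],w[2],w[3],w[0]]).as_matrix()
    d=R.T@(np.array([x,y,z])-s["position"])/10
    a=np.degrees(np.arctan2(R[1,1],R[0,1]))
    t=None if yaw is None else (-(yaw-a)+90)%180-90
    print("t=%.2f pos"%s["time_s"],s["position"],"jaw %.1f"%a,"F",s["contact_force"],"gap %.1f"%(85.4*s["finger_gap"]),"-> d cm",np.round(d,2),"turn",t)
E
python3 - <<'E'
from h import *
print(rolls("top"),rolls("scene"))
for P in [(340,368,120),(340,368,25)]: delta(*P,yaw=92)
delta(340,368,25,92)
E
```

```text
[[402.7 370.6]
 [450.2 200. ]] [[445.9 200.2]
 [397.1 367.7]]
t=0.50 pos [159.4 630.1 248.3] jaw 75.8 F [-0.2  0.2  1.1] gap 85.8 -> d cm [-23.9 -21.   12.8] turn -16.19200606827296
t=0.50 pos [159.4 630.1 248.3] jaw 75.8 F [-0.2  0.2  1.1] gap 85.8 -> d cm [-23.9 -21.   22.3] turn -16.19200606827296
t=0.50 pos [159.4 630.1 248.3] jaw 75.8 F [-0.2  0.2  1.1] gap 85.8 -> d cm [-23.9 -21.   22.3] turn -16.19200606827296
```

send_rows:
  increments:
    - {"tx": -23.9,"ty": -21,"tz": 0,"turn": -16,"grip": 3}
    - {"tx": -23.9,"ty": -21,"tz": 0,"turn": -16,"grip": 3}
    - {"tx": -23.9,"ty": -21,"tz": 0,"turn": -16,"grip": 3}
    - {"tx": -23.9,"ty": -21,"tz": 0,"turn": -16,"grip": 3}
    - {"tx": -23.9,"ty": -21,"tz": 0,"turn": -16,"grip": 3}
    - {"tx": -23.9,"ty": -21,"tz": 0,"turn": -16,"grip": 3}
    - {"tx": -23.9,"ty": -21,"tz": 5,"turn": -16,"grip": 3}
    - {"tx": -23.9,"ty": -21,"tz": 10,"turn": -16,"grip": 3}
    - {"tx": -23.9,"ty": -21,"tz": 15,"turn": -16,"grip": 3}
    - {"tx": -23.9,"ty": -21,"tz": 18,"turn": -16,"grip": 3}
    - {"tx": -23.9,"ty": -21,"tz": 18,"turn": -16,"grip": 3}
  newtons: 30

```text
time_s: 1.6
position: [337.7, 365.6, 64.6]
tool_rot: [-0.003, -0.016, 1.0, -0.004]
contact_force: [0.3, -0.8, 0.9]
finger_gap: 0.353
```

Run:
```python
from h import *
delta(340,369,24,92)
c=camera("scene");crop(c,150,60,350,250,3,"s1.png")
```

```text
t=1.60 pos [337.7 365.6  64.6] jaw 91.8 F [ 0.3 -0.8  0.9] gap 30.1 -> d cm [-0.3  0.4  4.1] turn -0.19414830025705498
```

View pics/s1.png

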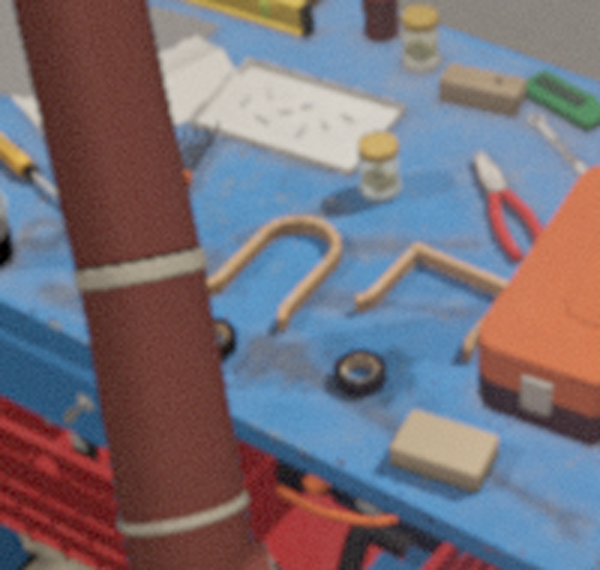

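The roll lies straight ahead of the fingers, which are 30 mm apart. Next I lower them and push.

send_rows:
  increments:
    - {"tx": 0,"ty": 0.2,"tz": 4.1}
    - {"tx": 0,"ty": 0.2,"tz": 4.1}
    - {"tx": -2,"ty": 0.2,"tz": 4.1}
    - {"tx": -3.5,"ty": 0.2,"tz": 4.1}
    - {"tx": -5,"ty": 0.2,"tz": 4.1}
    - {"tx": -6.5,"ty": 0.2,"tz": 4.1}
    - {"tx": -8,"ty": 0.2,"tz": 4.1}
    - {"tx": -9.5,"ty": 0.2,"tz": 4.1}
    - {"tx": -11,"ty": 0.2,"tz": 4.1}
    - {"tx": -12.2,"ty": 0.2,"tz": 4.1}
    - {"tx": -13,"ty": 0.2,"tz": 4.1}

```text
invalid input
```

Run:
```python
from h import *
delta(544,374.5,24,92)
c=camera("top");crop(c,150,100,350,260,4,"t2.png")
```

```text
t=1.65 pos [338.9 367.1  67. ] jaw 91.8 F [ 0.4 -0.1  1.1] gap 29.5 -> d cm [-20.5   0.1   4.2] turn -0.19013167194232494
```

View pics/t2.png

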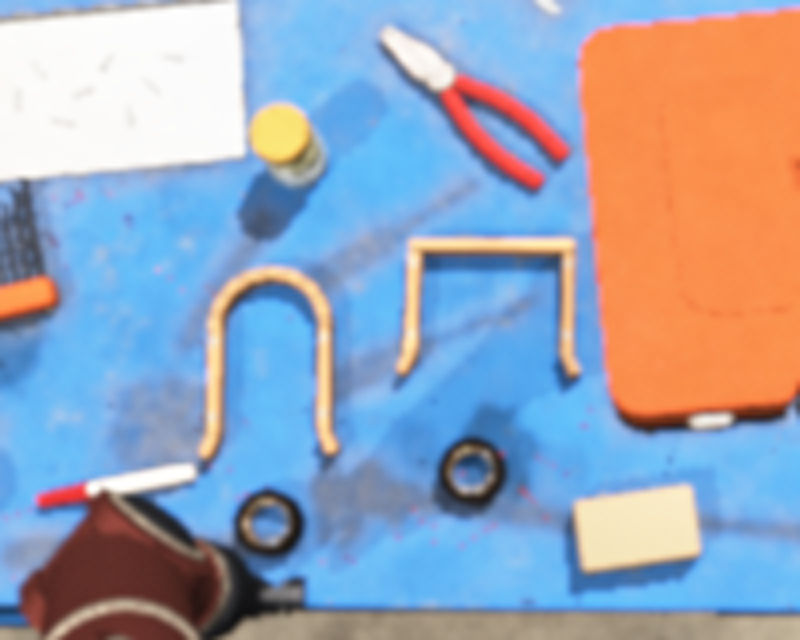

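Rows apparently need every field.

send_rows:
  increments:
    - {"tx": 0,"ty": 0.2,"tz": 4.2,"turn": 0,"grip": 3}
    - {"tx": 0,"ty": 0.2,"tz": 4.2,"turn": 0,"grip": 3}
    - {"tx": -2,"ty": 0.2,"tz": 4.2,"turn": 0,"grip": 3}
    - {"tx": -3.5,"ty": 0.2,"tz": 4.2,"turn": 0,"grip": 3}
    - {"tx": -5,"ty": 0.2,"tz": 4.2,"turn": 0,"grip": 3}
    - {"tx": -6.5,"ty": 0.2,"tz": 4.2,"turn": 0,"grip": 3}
    - {"tx": -8,"ty": 0.2,"tz": 4.2,"turn": 0,"grip": 3}
    - {"tx": -9.5,"ty": 0.2,"tz": 4.2,"turn": 0,"grip": 3}
    - {"tx": -11,"ty": 0.2,"tz": 4.2,"turn": 0,"grip": 3}
    - {"tx": -12.2,"ty": 0.2,"tz": 4.2,"turn": 0,"grip": 3}
    - {"tx": -13,"ty": 0.2,"tz": 4.2,"turn": 0,"grip": 3}

```text
time_s: 2.8
position: [471.3, 374.5, 29.0]
tool_rot: [0.002, -0.015, 1.0, 0.001]
contact_force: [-0.1, 0.1, 0.4]
finger_gap: 0.352
```

Run:
```python
from h import *
delta(544,374.5,24,92)
c=camera("top");crop(c,150,100,350,260,4,"t3.png");c=camera("scene");crop(c,150,60,350,250,3,"s3.png")
```

```text
t=2.80 pos [471.3 374.5  29. ] jaw 91.8 F [-0.1  0.1  0.4] gap 30.0 -> d cm [-7.3 -0.2  0.5] turn -0.24022351000583342
```

View pics/t3.png

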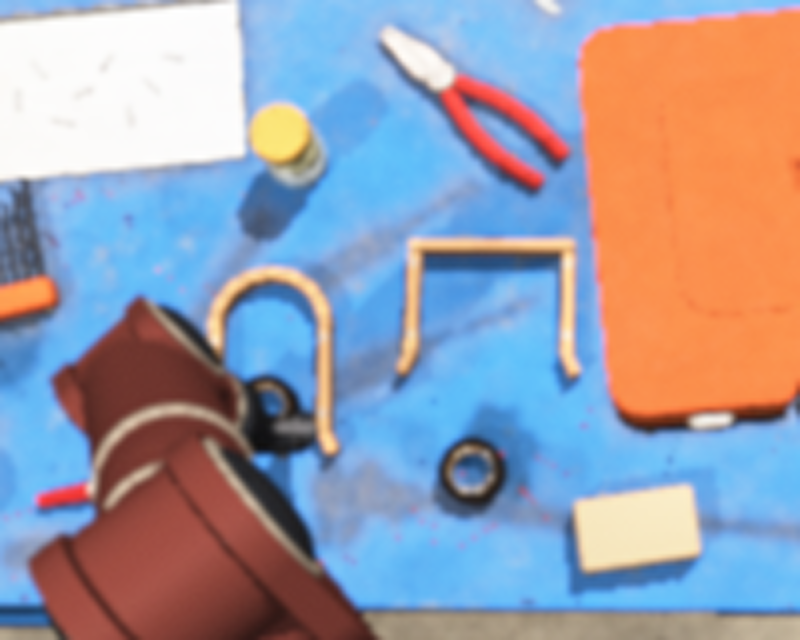

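View pics/s3.png

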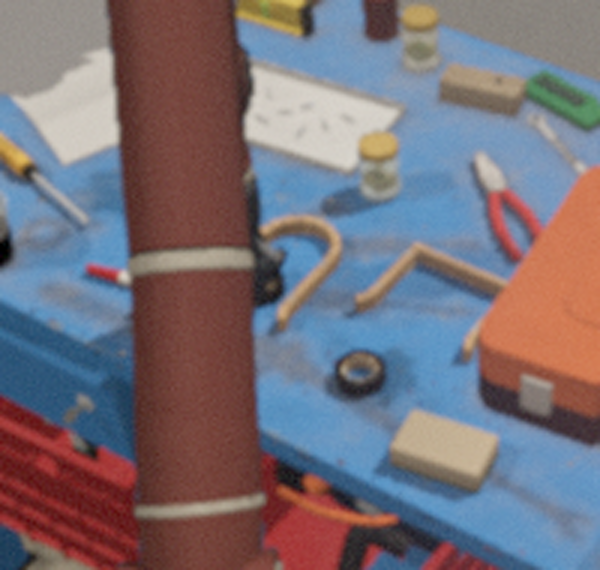

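The roll is in the pen, at crop (268,395), and is being pushed straight. I'll push 7.3 cm further, back off and lift.

send_rows:
  increments:
    - {"tx": -1.5,"ty": -0.1,"tz": 0.3,"turn": 0,"grip": 3}
    - {"tx": -3,"ty": -0.1,"tz": 0.3,"turn": 0,"grip": 3}
    - {"tx": -4.5,"ty": -0.1,"tz": 0.3,"turn": 0,"grip": 3}
    - {"tx": -5.8,"ty": -0.1,"tz": 0.3,"turn": 0,"grip": 3}
    - {"tx": -6.8,"ty": -0.1,"tz": 0.3,"turn": 0,"grip": 3}
    - {"tx": -7.4,"ty": -0.1,"tz": 0.3,"turn": 0,"grip": 3}
    - {"tx": -7.4,"ty": -0.1,"tz": 0.3,"turn": 0,"grip": 3}
    - {"tx": -5.5,"ty": -0.1,"tz": 0.3,"turn": 0,"grip": 3}
    - {"tx": -5,"ty": -0.1,"tz": -4,"turn": 0,"grip": 3}
    - {"tx": -5,"ty": -0.1,"tz": -9,"turn": 0,"grip": 3}
    - {"tx": 0,"ty": -4,"tz": -9,"turn": 0,"grip": 8.5}
    - {"tx": 0,"ty": -9,"tz": -9,"turn": 0,"grip": 8.5}

```text
time_s: 4.1
position: [469.1, 298.5, 118.5]
tool_rot: [0.0, -0.021, 1.0, 0.003]
contact_force: [0.2, 0.4, -0.5]
finger_gap: 0.678
```

Run:
```python
from h import *
print(rolls("top"),rolls("scene"))
delta(448,200,70,2)
```

```text
[[450.4 196.6]] [[442.  194.7]]
t=4.20 pos [471.2 284.4 116.2] jaw 91.4 F [ 0.6 -0.7 -0. ] gap 72.0 -> d cm [ 2.5 -8.3  4.7] turn 89.44724247713356
```

send_rows:
  increments:
    - {"tx": 2.5,"ty": -5,"tz": 0,"turn": 0,"grip": 8.5}
    - {"tx": 2.5,"ty": -8.5,"tz": 0,"turn": 0,"grip": 8.5}
    - {"tx": 2.5,"ty": -8.5,"tz": 4,"turn": 0,"grip": 8.5}
    - {"tx": 2.5,"ty": -8.5,"tz": 6,"turn": 0,"grip": 8.5}
    - {"tx": 2.5,"ty": -8.5,"tz": 6,"turn": 0,"grip": 8.5}

```text
time_s: 4.7
position: [449.2, 206.4, 54.3]
tool_rot: [-0.003, -0.016, 1.0, -0.001]
contact_force: [0.2, 0.9, 0.2]
finger_gap: 0.999
```

Run:
```python
from h import *
delta(448,198,18,91.4)
c=camera("wrist");cv2.imwrite("pics/w4.png",c["img"][:,:,::-1])
c=camera("scene");crop(c,150,60,350,250,3,"s4.png")
```

```text
t=4.70 pos [449.2 206.4  54.3] jaw 91.8 F [0.2 0.9 0.2] gap 85.3 -> d cm [ 0.1 -0.8  3.6] turn 0.3997909005157396
```

View pics/w4.png

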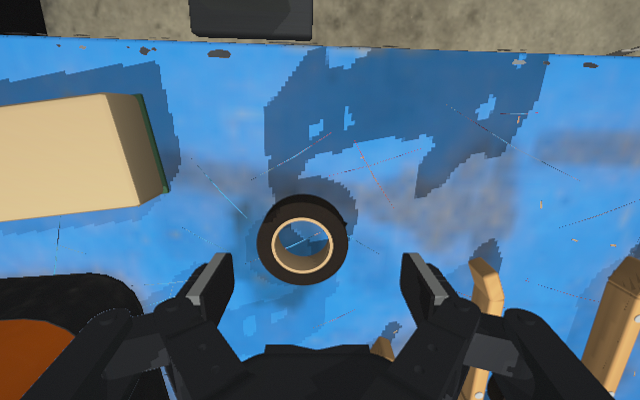

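View pics/s4.png

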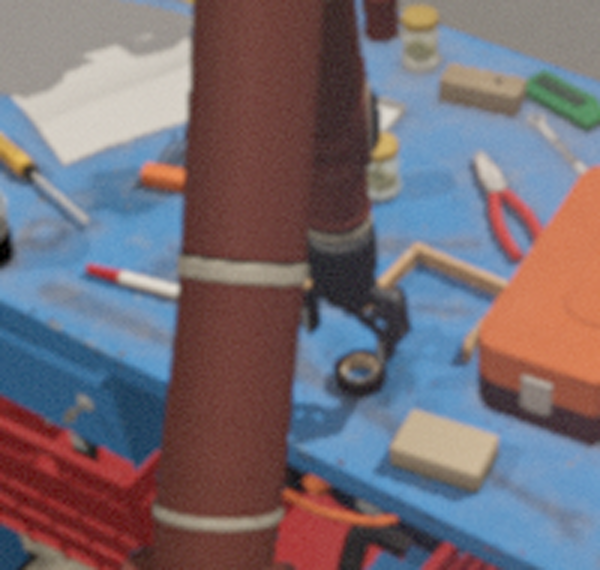

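The wrist view shows the roll centred at about (303,240), slightly right of the jaw middle in world terms. I'll cast that pixel.

Run:
```python
from h import *
c=camera("wrist");print(ray(c,[(303,244)],19),ray(c,[(303,240)],9.5))
delta(446,198,18,91.4)
```

```text
[[454.9 198.3  19. ]] [[456.8 197.9   9.5]]
t=4.85 pos [451.7 208.1  57.1] jaw 91.9 F [0.3 0.4 0.9] gap 85.0 -> d cm [ 0.6 -1.   3.9] turn 0.4525870338097491
```

send_rows:
  increments:
    - {"tx": 0,"ty": -0.9,"tz": 2,"turn": 0,"grip": 8.5}
    - {"tx": 0,"ty": -0.9,"tz": 3.8,"turn": 0,"grip": 8.5}
    - {"tx": 0,"ty": -0.9,"tz": 3.8,"turn": 0,"grip": 8.5}
    - {"tx": 0,"ty": -0.9,"tz": 3.8,"turn": 0,"grip": 5}
    - {"tx": 0,"ty": -0.9,"tz": 3.8,"turn": 0,"grip": 5}
    - {"tx": 0,"ty": -0.9,"tz": 3.8,"turn": 0,"grip": 5}
    - {"tx": 0,"ty": -0.9,"tz": 3.8,"turn": 0,"grip": 5}
  newtons: 20

```text
time_s: 5.55
position: [452.4, 199.2, 19.7]
tool_rot: [0.001, -0.016, 1.0, 0.001]
contact_force: [-1.4, 0.2, 6.0]
finger_gap: 0.647
```

Run:
```python
from h import *
delta(410,368,20,91.9)
c=camera("wrist");cv2.imwrite("pics/w5.png",c["img"][:,:,::-1])
```

```text
t=5.55 pos [452.4 199.2  19.7] jaw 91.8 F [-1.4  0.2  6. ] gap 55.2 -> d cm [ 3.7 17.  -0. ] turn -0.06561804532779547
```

View pics/w5.png

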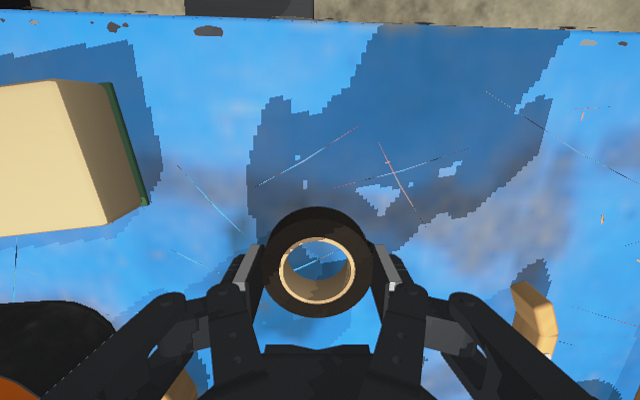

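The roll is held flat between the pads. Now I drag it left and back to a point in front of the round pen.

send_rows:
  increments:
    - {"tx": 0.8,"ty": 1.5,"tz": 0,"turn": 0,"grip": 5}
    - {"tx": 2,"ty": 4,"tz": 0,"turn": 0,"grip": 5}
    - {"tx": 3.5,"ty": 7,"tz": 0,"turn": 0,"grip": 5}
    - {"tx": 4,"ty": 10,"tz": 0,"turn": 0,"grip": 5}
    - {"tx": 4,"ty": 13,"tz": 0,"turn": 0,"grip": 5}
    - {"tx": 4,"ty": 15.5,"tz": 0,"turn": 0,"grip": 5}
    - {"tx": 4,"ty": 17,"tz": 0,"turn": 0,"grip": 5}
    - {"tx": 4,"ty": 17,"tz": 0,"turn": 0,"grip": 5}
    - {"tx": 4,"ty": 17,"tz": 0,"turn": 0,"grip": 5}

```text
time_s: 6.5
position: [406.6, 370.2, 19.8]
tool_rot: [0.001, -0.017, 1.0, 0.003]
contact_force: [-0.5, 3.0, 5.5]
finger_gap: 0.648
```

Run:
```python
from h import *
delta(410,368,20,91.9)
c=camera("wrist");cv2.imwrite("pics/w6.png",c["img"][:,:,::-1])
c=camera("top");crop(c,150,100,350,260,4,"t6.png")
```

```text
t=6.50 pos [406.6 370.2  19.8] jaw 91.9 F [-0.5  3.   5.5] gap 55.3 -> d cm [-0.3 -0.2 -0. ] turn 0.020166063061637374
```

View pics/w6.png

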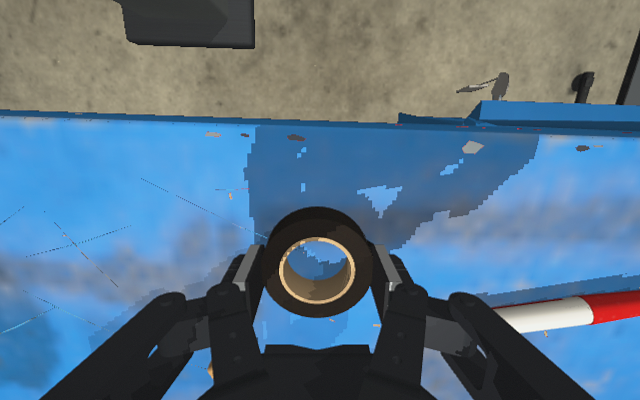

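View pics/t6.png

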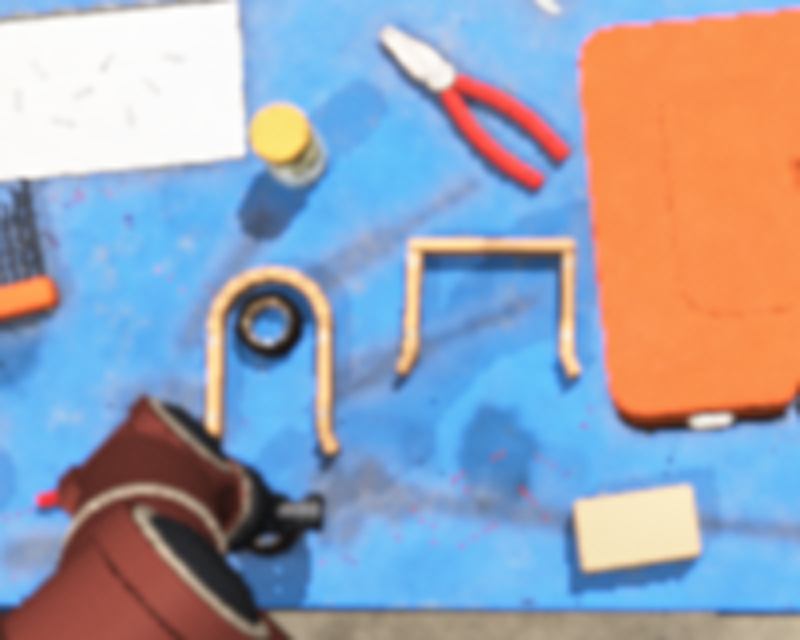

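Roll 1 sits deep in the round pen at crop (269,322), and roll 2 is at the mouth line. Next I release it, back off, narrow the fingers and push.

send_rows:
  increments:
    - {"tx": 0,"ty": -0.1,"tz": 0,"turn": 0,"grip": 7.2}
    - {"tx": 0,"ty": -0.1,"tz": 0,"turn": 0,"grip": 7.2}
    - {"tx": 0,"ty": -0.1,"tz": 0,"turn": 0,"grip": 7.2}
    - {"tx": 3,"ty": -0.1,"tz": 0,"turn": 0,"grip": 7.2}
    - {"tx": 6.2,"ty": -0.1,"tz": 0,"turn": 0,"grip": 7.2}
    - {"tx": 6.2,"ty": -0.1,"tz": 0,"turn": 0,"grip": 7.2}
    - {"tx": 6.2,"ty": -0.1,"tz": -0.5,"turn": 0,"grip": 3}
    - {"tx": 6.2,"ty": -0.1,"tz": -0.5,"turn": 0,"grip": 3}
    - {"tx": 6.2,"ty": -0.1,"tz": -0.5,"turn": 0,"grip": 3}
    - {"tx": 6.2,"ty": -0.1,"tz": -0.5,"turn": 0,"grip": 3}
  newtons: 30

```text
time_s: 7.6
position: [345.4, 364.0, 23.4]
tool_rot: [0.0, -0.015, 1.0, 0.0]
contact_force: [-1.4, -0.8, 0.7]
finger_gap: 0.351
```

Run:
```python
from h import *
print(rolls("top"),rolls("scene"))
delta(480,372,25,91.9)
c=camera("wrist");cv2.imwrite("pics/w7.png",c["img"][:,:,::-1])
```

```text
[[583.6 379.5]] [[577.  372.7]]
t=7.70 pos [344.9 363.9  23.2] jaw 91.8 F [-0.8  0.3  0.1] gap 30.1 -> d cm [-13.5   0.4  -0.2] turn -0.1484103584282792
```

View pics/w7.png

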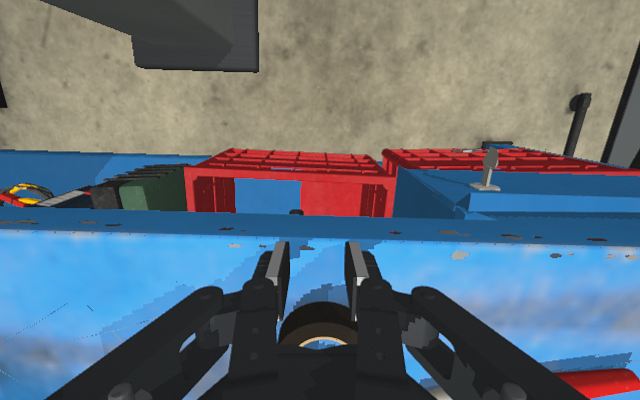

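Roll 2 is centred behind the finger pair and roll 1 is at about (580,376). I'll push 13.6 cm.

send_rows:
  increments:
    - {"tx": -2,"ty": 0.4,"tz": 0,"turn": 0,"grip": 3}
    - {"tx": -3.5,"ty": 0.4,"tz": 0,"turn": 0,"grip": 3}
    - {"tx": -5,"ty": 0.4,"tz": 0,"turn": 0,"grip": 3}
    - {"tx": -6.5,"ty": 0.4,"tz": 0,"turn": 0,"grip": 3}
    - {"tx": -8,"ty": 0.4,"tz": 0,"turn": 0,"grip": 3}
    - {"tx": -9.5,"ty": 0.4,"tz": 0,"turn": 0,"grip": 3}
    - {"tx": -11,"ty": 0.4,"tz": 0,"turn": 0,"grip": 3}
    - {"tx": -12.2,"ty": 0.4,"tz": 0,"turn": 0,"grip": 3}
    - {"tx": -13,"ty": 0.4,"tz": 0,"turn": 0,"grip": 3}
    - {"tx": -13.6,"ty": 0.4,"tz": 0,"turn": 0,"grip": 3}
    - {"tx": -13.6,"ty": 0.4,"tz": 0,"turn": 0,"grip": 3}

```text
time_s: 8.85
position: [480.9, 372.2, 23.2]
tool_rot: [0.0, -0.015, 1.0, 0.0]
contact_force: [0.7, 0.1, -0.5]
finger_gap: 0.351
```

send_rows:
  increments:
    - {"tx": 2,"ty": 0,"tz": 0,"turn": 0,"grip": 3}
    - {"tx": 2.5,"ty": 0,"tz": -4,"turn": 0,"grip": 3}
    - {"tx": 3,"ty": -3,"tz": -8,"turn": 0,"grip": 3}
    - {"tx": 3,"ty": -8,"tz": -8,"turn": 8,"grip": 4}
    - {"tx": 3,"ty": -13,"tz": -8,"turn": 16,"grip": 4}
    - {"tx": 3,"ty": -18,"tz": -8,"turn": 24,"grip": 4}
    - {"tx": 3,"ty": -23,"tz": -8,"turn": 32,"grip": 4}
    - {"tx": 3,"ty": -28,"tz": -8,"turn": 40,"grip": 4}
    - {"tx": 3,"ty": -30,"tz": -8,"turn": 48,"grip": 4}
    - {"tx": 3,"ty": -30,"tz": -8,"turn": 56,"grip": 4}
    - {"tx": 3,"ty": -30,"tz": -8,"turn": 64,"grip": 4}
    - {"tx": 3,"ty": -30,"tz": -8,"turn": 72,"grip": 4}

```text
time_s: 10.05
position: [456.1, 76.8, 103.2]
tool_rot: [-0.005, 0.575, 0.818, 0.001]
contact_force: [-4.4, 13.4, 3.1]
finger_gap: 0.466
```

Run:
```python
from h import *
print(rolls("top"),rolls("scene"))
delta(403,57,90,8)
c=camera("top");crop(c,150,100,350,260,4,"t8.png")
```

```text
[] []
t=10.15 pos [456.1  77.2 103.2] jaw 20.1 F [-4.8  7.3  4.5] gap 39.8 -> d cm [-0.1 -5.7  1.3] turn 12.096772411219632
```

View pics/t8.png

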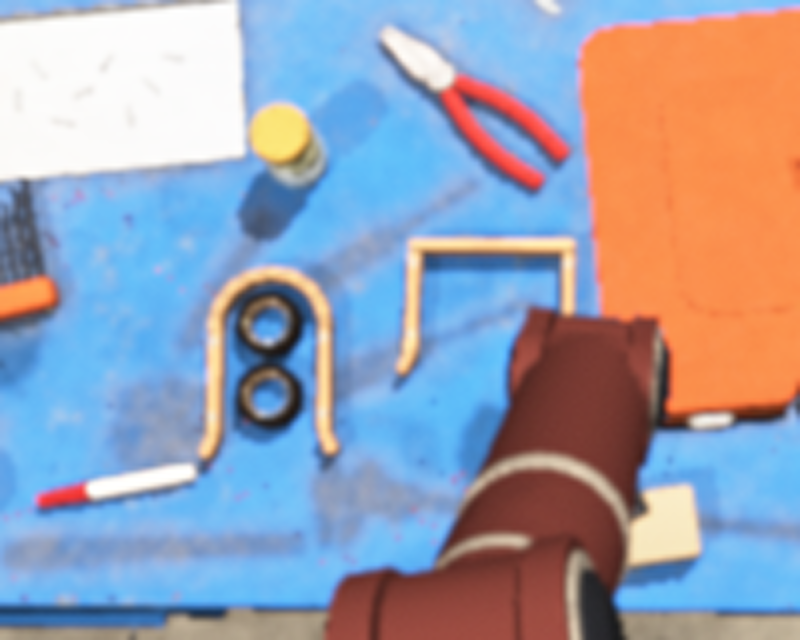

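Both rolls are in the pen, at crop (269,322) and (270,396). The 13 N reading suggests a finger is brushing the tool case, so I'll rise and back away while continuing the turn.

send_rows:
  increments:
    - {"tx": 0,"ty": -1.5,"tz": -3,"turn": 0,"grip": 4}
    - {"tx": 0,"ty": -4,"tz": -3,"turn": 6,"grip": 4}
    - {"tx": 0,"ty": -5.7,"tz": -3,"turn": 12,"grip": 4}
    - {"tx": 0,"ty": -5.7,"tz": -3,"turn": 12,"grip": 4}
    - {"tx": 0,"ty": -5.7,"tz": 0,"turn": 12,"grip": 4}
    - {"tx": 0,"ty": -5.7,"tz": 2,"turn": 12,"grip": 4}
    - {"tx": 0,"ty": -5.7,"tz": 2,"turn": 12,"grip": 4}

```text
time_s: 10.9
position: [405.5, 52.8, 81.7]
tool_rot: [-0.001, 0.656, 0.754, -0.001]
contact_force: [0.4, 0.3, -0.4]
finger_gap: 0.471
```

Run:
```python
from h import *
delta(403,57,40,8);print(read_state()["q"]*100)
c=camera("wrist");cv2.imwrite("pics/w9.png",c["img"][:,:,::-1])
```

```text
t=10.90 pos [405.5  52.8  81.7] jaw 7.9 F [ 0.4  0.3 -0.4] gap 40.3 -> d cm [ 0.5 -0.2  4.2] turn -0.05774243371084253
[-34.5  56.7  23.3 226.5 -37.4  34.9  34.5]
```

View pics/w9.png

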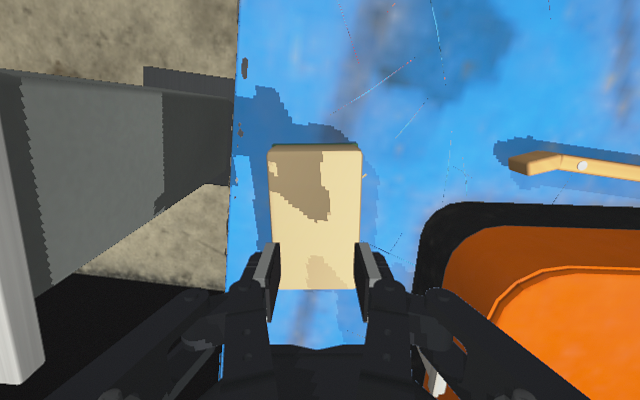

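The arm reaches the block, which lies square between the fingers. I'll open, descend and grip.

send_rows:
  increments:
    - {"tx": 0.6,"ty": -0.2,"tz": 0,"turn": 0,"grip": 8.5}
    - {"tx": 0.6,"ty": -0.2,"tz": 0,"turn": 0,"grip": 8.5}
    - {"tx": 0.6,"ty": -0.2,"tz": 1,"turn": 0,"grip": 8.5}
    - {"tx": 0.6,"ty": -0.2,"tz": 3,"turn": 0,"grip": 8.5}
    - {"tx": 0.6,"ty": -0.2,"tz": 5,"turn": 0,"grip": 8.5}
    - {"tx": 0.6,"ty": -0.2,"tz": 6,"turn": 0,"grip": 8.5}
    - {"tx": 0.6,"ty": -0.2,"tz": 6,"turn": 0,"grip": 8.5}

```text
time_s: 11.65
position: [403.0, 58.1, 22.9]
tool_rot: [-0.0, 0.657, 0.754, -0.0]
contact_force: [-0.4, 0.3, 0.4]
finger_gap: 0.994
```

send_rows:
  increments:
    - {"tx": 0,"ty": 0,"tz": 0,"turn": 0,"grip": 5}
    - {"tx": 0,"ty": 0,"tz": 0,"turn": 0,"grip": 5}
    - {"tx": 0,"ty": 0,"tz": 0,"turn": 0,"grip": 5}
    - {"tx": 0,"ty": 0,"tz": 0,"turn": 0,"grip": 5}
  newtons: 20

```text
time_s: 12.05
position: [403.7, 58.1, 24.2]
tool_rot: [0.001, 0.657, 0.754, 0.001]
contact_force: [-0.3, -0.3, 6.7]
finger_gap: 0.704
```

Run:
```python
from h import *
delta(403,180,22,2);print(read_state()["q"]*100)
c=camera("wrist");cv2.imwrite("pics/w10.png",c["img"][:,:,::-1])
```

```text
t=12.05 pos [403.7  58.1  24.2] jaw 7.8 F [-0.3 -0.3  6.7] gap 60.2 -> d cm [12.1  1.6  0.2] turn 5.8212667620611285
[-27.2  69.1  11.  230.1 -43.8  16.6  38.2]
```

View pics/w10.png

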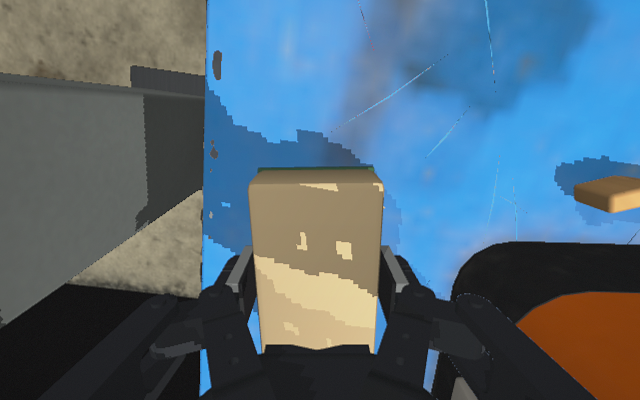

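The block is gripped square at a 60.2 mm opening. I'll drag it left to the pen axis while turning it 9° to match the pen.

send_rows:
  increments:
    - {"tx": 1.5,"ty": 0.3,"tz": 0,"turn": 0,"grip": 5}
    - {"tx": 4,"ty": 0.8,"tz": 0,"turn": 2,"grip": 5}
    - {"tx": 7,"ty": 1.2,"tz": 0,"turn": 4,"grip": 5}
    - {"tx": 10,"ty": 1.6,"tz": 0,"turn": 6,"grip": 5}
    - {"tx": 12,"ty": 1.9,"tz": 0,"turn": 8,"grip": 5}
    - {"tx": 12.7,"ty": 1.9,"tz": 0,"turn": 9,"grip": 5}
    - {"tx": 12.7,"ty": 1.9,"tz": 0,"turn": 9,"grip": 5}
    - {"tx": 12.7,"ty": 1.9,"tz": 0,"turn": 9,"grip": 5}

```text
time_s: 12.9
position: [405.5, 188.3, 24.2]
tool_rot: [-0.0, 0.714, 0.7, 0.002]
contact_force: [-0.3, 3.7, 5.5]
finger_gap: 0.701
```

Run:
```python
from h import *
delta(585,186,23,-1)
c=camera("wrist");cv2.imwrite("pics/w11.png",c["img"][:,:,::-1])
c=camera("scene");crop(c,150,60,350,250,3,"s11.png")
```

```text
t=12.90 pos [405.5 188.3  24.2] jaw -1.1 F [-0.3  3.7  5.5] gap 59.9 -> d cm [ 0.1 17.9  0.1] turn -0.10165407124486592
```

View pics/w11.png

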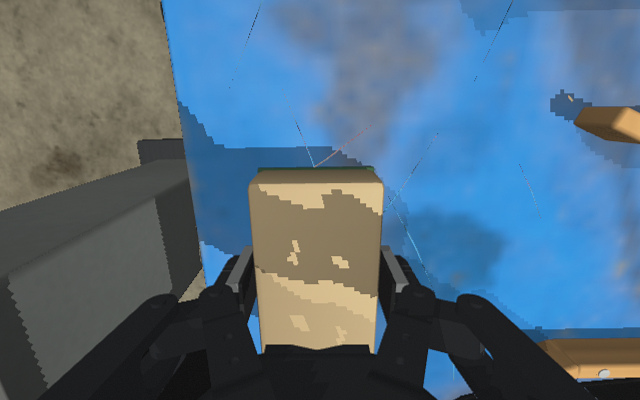

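View pics/s11.png

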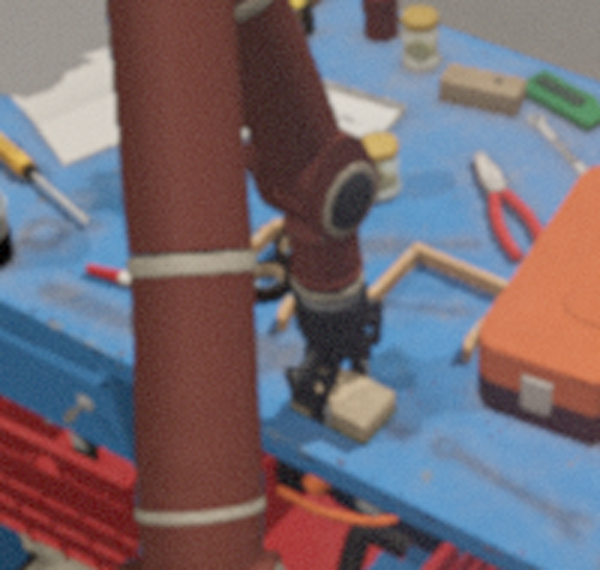

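send_rows:
  increments:
    - {"tx": 0,"ty": 1.5,"tz": 0,"turn": 0,"grip": 5}
    - {"tx": 0,"ty": 4,"tz": 0,"turn": 0,"grip": 5}
    - {"tx": 0,"ty": 6.5,"tz": 0,"turn": 0,"grip": 5}
    - {"tx": 0,"ty": 9,"tz": 0,"turn": 0,"grip": 5}
    - {"tx": 0,"ty": 11,"tz": 0,"turn": 0,"grip": 5}
    - {"tx": 0,"ty": 12,"tz": 0,"turn": 0,"grip": 5}
    - {"tx": 0,"ty": 12,"tz": 0,"turn": 0,"grip": 5}

```text
time_s: 13.7
position: [524.5, 183.7, 24.0]
tool_rot: [-0.001, 0.715, 0.7, -0.0]
contact_force: [-1.1, 0.7, 6.6]
finger_gap: 0.702
```

Run:
```python
from h import *
delta(586,186,23,-1)
c=camera("wrist");cv2.imwrite("pics/w12.png",c["img"][:,:,::-1])
c=camera("top");crop(c,150,100,350,260,4,"t12.png")
```

```text
t=13.70 pos [524.5 183.7  24. ] jaw -1.2 F [-1.1  0.7  6.6] gap 60.0 -> d cm [0.4 6.1 0.1] turn -0.21840443723020542
```

View pics/w12.png

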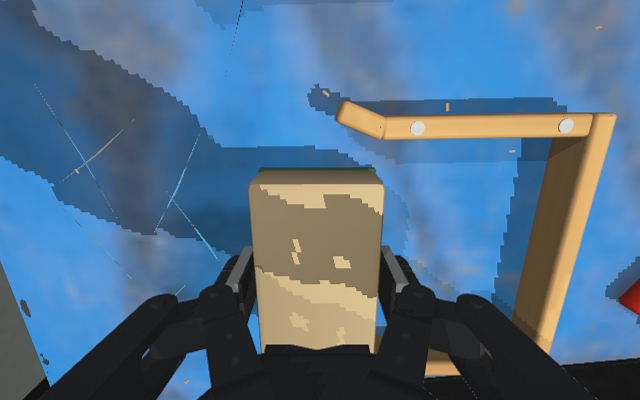

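View pics/t12.png

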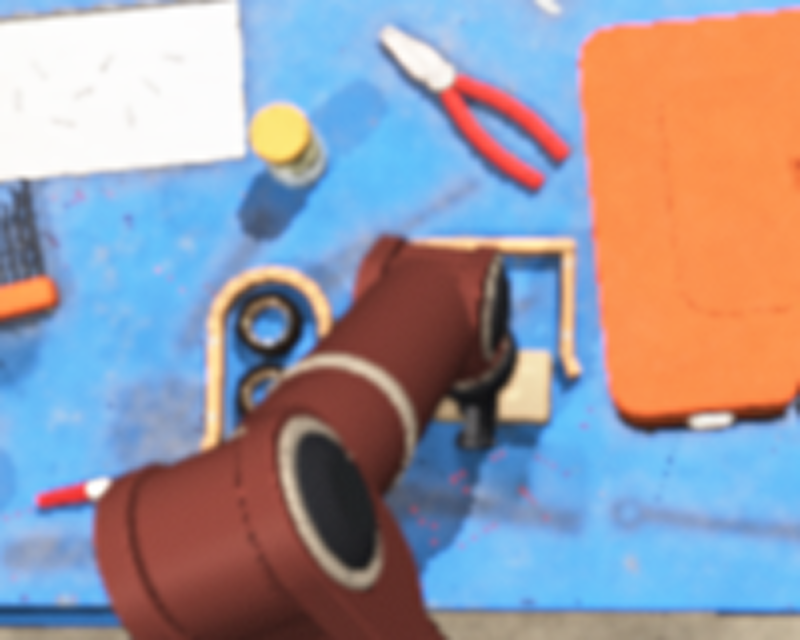

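The block enters the mouth with clearance on both sides. I'll push it in 6.1 cm further.

send_rows:
  increments:
    - {"tx": 0.2,"ty": 1.5,"tz": 0,"turn": 0,"grip": 5}
    - {"tx": 0.3,"ty": 3,"tz": 0,"turn": 0,"grip": 5}
    - {"tx": 0.3,"ty": 4.5,"tz": 0,"turn": 0,"grip": 5}
    - {"tx": 0.3,"ty": 5.5,"tz": 0,"turn": 0,"grip": 5}
    - {"tx": 0.3,"ty": 6.1,"tz": 0,"turn": 0,"grip": 5}
    - {"tx": 0.3,"ty": 6.1,"tz": 0,"turn": 0,"grip": 5}
    - {"tx": 0.3,"ty": 6.1,"tz": 0,"turn": 0,"grip": 5}

```text
time_s: 14.5
position: [584.5, 185.6, 24.0]
tool_rot: [-0.001, 0.715, 0.7, -0.001]
contact_force: [-2.2, 1.0, 6.0]
finger_gap: 0.705
```

Run:
```python
from h import *
delta(586,186,23,-1)
c=camera("wrist");cv2.imwrite("pics/w13.png",c["img"][:,:,::-1])
```

```text
t=14.50 pos [584.5 185.6  24. ] jaw -1.2 F [-2.2  1.   6. ] gap 60.2 -> d cm [0.  0.1 0.1] turn -0.20935723279498575
```

View pics/w13.png

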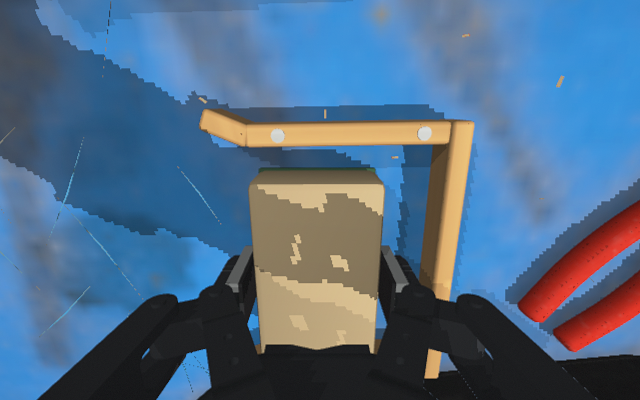

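The block is inside, with its rear face just past the mouth bend at u≈243, so its centre is about 32 mm in. I'll open slightly and lift straight up.

send_rows:
  increments:
    - {"tx": 0,"ty": 0,"tz": 0,"turn": 0,"grip": 6.5}
    - {"tx": 0,"ty": 0,"tz": 0,"turn": 0,"grip": 6.6}
    - {"tx": 0,"ty": 0,"tz": 0,"turn": 0,"grip": 6.6}
    - {"tx": 0,"ty": 0,"tz": -2,"turn": 0,"grip": 6.6}
    - {"tx": 0,"ty": 0,"tz": -5,"turn": 0,"grip": 6.6}
    - {"tx": 0,"ty": 0,"tz": -9,"turn": 0,"grip": 6.6}
    - {"tx": 0,"ty": 0,"tz": -14,"turn": 0,"grip": 6.6}
    - {"tx": 0,"ty": -4,"tz": -18,"turn": 0,"grip": 6.6}
    - {"tx": 0,"ty": -9,"tz": -20,"turn": 0,"grip": 6.6}
    - {"tx": 0,"ty": -14,"tz": -20,"turn": 0,"grip": 6.6}
    - {"tx": 0,"ty": -17,"tz": -20,"turn": 0,"grip": 6.6}

```text
time_s: 15.65
position: [413.5, 189.1, 223.9]
tool_rot: [-0.001, 0.714, 0.7, 0.0]
contact_force: [-0.4, 0.1, -0.5]
finger_gap: 0.776
```

Run:
```python
from h import *
delta(400,-240,150,79)
print(read_state()["q"]*100)
c=camera("wrist");cv2.imwrite("pics/w14.png",c["img"][:,:,::-1])
c=camera("top");crop(c,150,100,350,260,4,"t14.png")
```

```text
t=15.65 pos [413.5 189.1 223.9] jaw -1.2 F [-0.4  0.1 -0.5] gap 66.3 -> d cm [-42.9  -0.5   7.3] turn -80.18377061617598
[-88.1  38.8  55.7 200.7 -27.9  82.  -18.5]
```

View pics/t14.png

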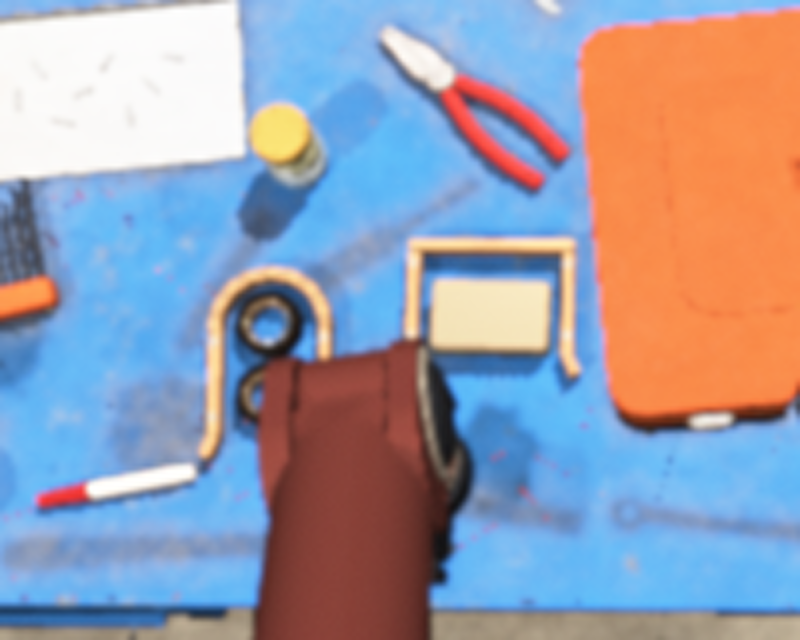

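View pics/w14.png

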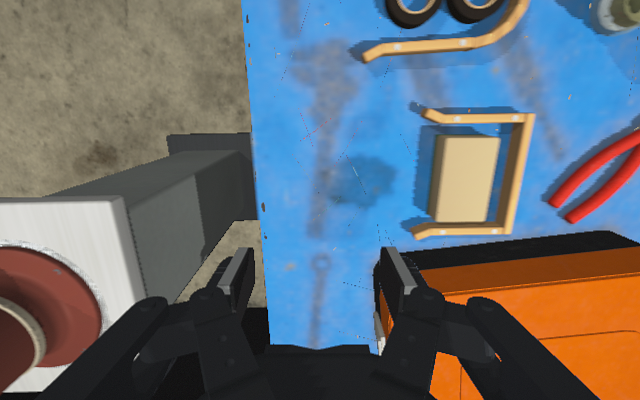

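The block is fully inside the pen, at crop (490,315), and square to it. Next I go over the bars at height, turning to the 79° jaw angle.

send_rows:
  increments:
    - {"tx": -5,"ty": 3,"tz": 0,"turn": -8,"grip": 5}
    - {"tx": -10,"ty": 5,"tz": 0,"turn": -16,"grip": 5}
    - {"tx": -15,"ty": 5,"tz": 0,"turn": -24,"grip": 5}
    - {"tx": -20,"ty": 5,"tz": 0,"turn": -32,"grip": 5}
    - {"tx": -25,"ty": 5,"tz": 0,"turn": -40,"grip": 5}
    - {"tx": -30,"ty": 5,"tz": 0,"turn": -48,"grip": 5}
    - {"tx": -35,"ty": 4,"tz": 0,"turn": -56,"grip": 5}
    - {"tx": -39,"ty": 2,"tz": 0,"turn": -64,"grip": 5}
    - {"tx": -43,"ty": 0,"tz": 2,"turn": -72,"grip": 5}
    - {"tx": -43,"ty": -0.5,"tz": 5,"turn": -80,"grip": 5}
    - {"tx": -43,"ty": -0.5,"tz": 8,"turn": -80,"grip": 5}
    - {"tx": -43,"ty": -0.5,"tz": 10,"turn": -80,"grip": 5}

```text
time_s: 16.95
position: [400.5, -242.8, 121.4]
tool_rot: [-0.001, 0.1, 0.995, -0.0]
contact_force: [-0.1, 0.5, 0.6]
finger_gap: 0.587
```

Run:
```python
from h import *
delta(400,-240,60,79)
print(read_state()["q"]*100)
c=camera("wrist");cv2.imwrite("pics/w15.png",c["img"][:,:,::-1])
c=camera("top");crop(c,330,140,510,265,4,"t15.png")
```

```text
t=16.95 pos [ 400.5 -242.8  121.4] jaw 78.5 F [-0.1  0.5  0.6] gap 50.1 -> d cm [0.1 0.3 6.1] turn -0.47326272199578057
[ 37.9  53.5  17.1 207.9 -16.8  54.1 204.2]
```

View pics/t15.png

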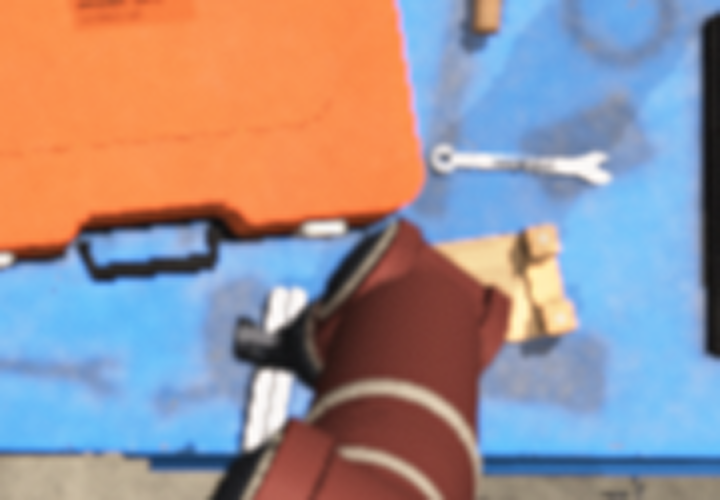

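View pics/w15.png

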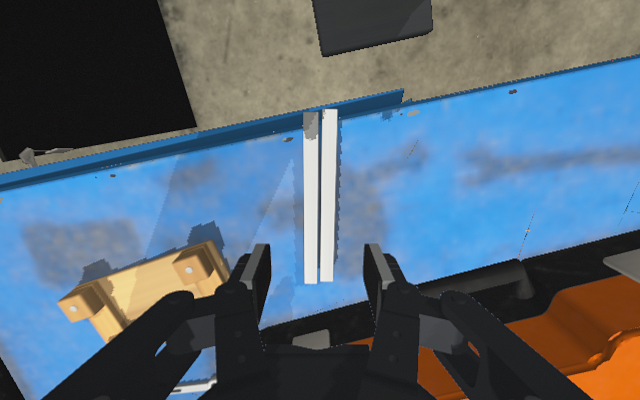

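The bars lie square between the jaws, along u≈320. I'll check their middle from this view.

Run:
```python
from h import *
c=camera("wrist");P=ray(c,[(321,111),(319,283)],20);print(P,P.mean(0),np.linalg.norm(P[1]-P[0]),np.degrees(np.arctan2(*(P[1]-P[0])[[1,0]])))
# rest pads from wrist
delta(*P.mean(0)[:2],20,79)
```

```text
[[ 327.5 -223.9   20. ]
 [ 472.4 -254.2   20. ]] [ 400. -239.   20.] 148.04389890624412 -11.801140309219424
t=17.10 pos [ 401.5 -241.2  122.4] jaw 78.7 F [-0.   0.8 -0.2] gap 49.8 -> d cm [ 0.2  0.2 10.2] turn -0.26094676000329287
```

send_rows:
  increments:
    - {"tx": 0,"ty": 0.2,"tz": 4,"turn": -0.5,"grip": 4.5}
    - {"tx": 0,"ty": 0.2,"tz": 8,"turn": -0.5,"grip": 4.5}
    - {"tx": 0,"ty": 0.2,"tz": 10,"turn": -0.5,"grip": 4.5}
    - {"tx": 0,"ty": 0.2,"tz": 10.2,"turn": -0.5,"grip": 4.5}
    - {"tx": 0,"ty": 0.2,"tz": 10.2,"turn": -0.5,"grip": 4.5}
    - {"tx": 0,"ty": 0.2,"tz": 10.2,"turn": -0.5,"grip": 1.5}
    - {"tx": 0,"ty": 0.2,"tz": 10.2,"turn": -0.5,"grip": 1.5}
    - {"tx": 0,"ty": 0.2,"tz": 10.2,"turn": -0.5,"grip": 1.5}
    - {"tx": 0,"ty": 0.2,"tz": 10.2,"turn": -0.5,"grip": 1.5}
    - {"tx": 0,"ty": 0.2,"tz": 10.2,"turn": -0.5,"grip": 1.5}
  newtons: 70

```text
time_s: 18.1
position: [403.6, -239.7, 23.3]
tool_rot: [0.002, 0.093, 0.996, -0.001]
contact_force: [-1.3, 0.7, 5.4]
finger_gap: 0.261
```

Run:
```python
from h import *
delta(474,-411,110,8)
c=camera("wrist");cv2.imwrite("pics/w16.png",c["img"][:,:,::-1])
```

```text
t=18.10 pos [ 403.6 -239.7   23.3] jaw 79.3 F [-1.3  0.7  5.4] gap 22.3 -> d cm [-10.1 -15.5  -8.6] turn 71.28372786158437
```

View pics/w16.png

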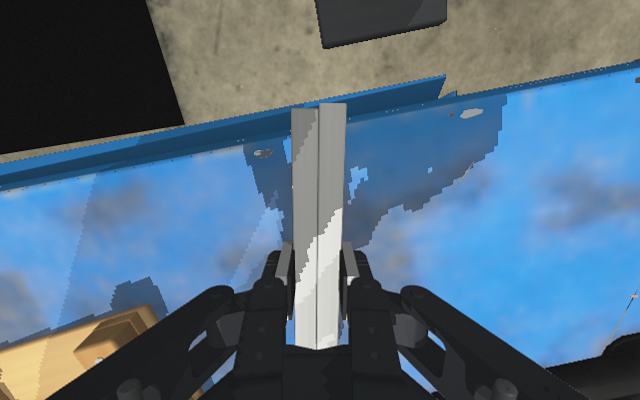

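Both bars are held in one grasp, lying side by side at u≈295–345. I'll lift and check.

send_rows:
  increments:
    - {"tx": 0,"ty": 0,"tz": -0.5,"turn": 0,"grip": 1.5}
    - {"tx": 0,"ty": 0,"tz": -2,"turn": 0,"grip": 1.5}
    - {"tx": 0,"ty": 0,"tz": -4,"turn": 0,"grip": 1.5}
    - {"tx": 0,"ty": 0,"tz": -6,"turn": 0,"grip": 1.5}
    - {"tx": 0,"ty": 0,"tz": -8,"turn": 0,"grip": 1.5}
    - {"tx": 0,"ty": 0,"tz": -8,"turn": 0,"grip": 1.5}

```text
time_s: 18.75
position: [403.7, -239.4, 103.9]
tool_rot: [0.003, 0.093, 0.996, -0.001]
contact_force: [0.1, -0.8, -1.8]
finger_gap: 0.257
```

Run:
```python
from h import *
delta(474,-411,105,8)
c=camera("wrist");cv2.imwrite("pics/w17.png",c["img"][:,:,::-1])
c=camera("scene");crop(c,320,180,520,310,4,"s17.png")
```

```text
t=18.75 pos [ 403.7 -239.4  103.9] jaw 79.3 F [ 0.1 -0.8 -1.8] gap 21.9 -> d cm [-10.1 -15.6  -0. ] turn 71.31868316381968
```

View pics/w17.png

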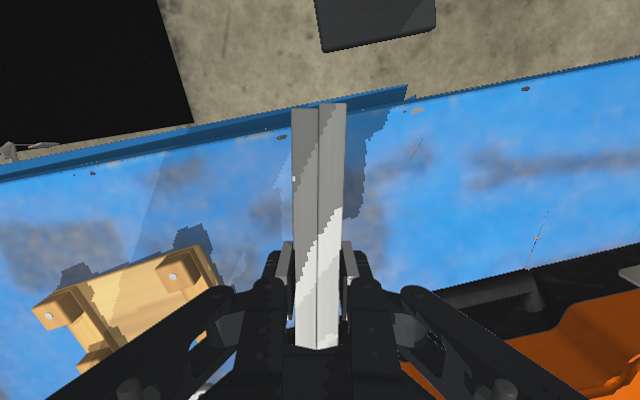

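View pics/s17.png

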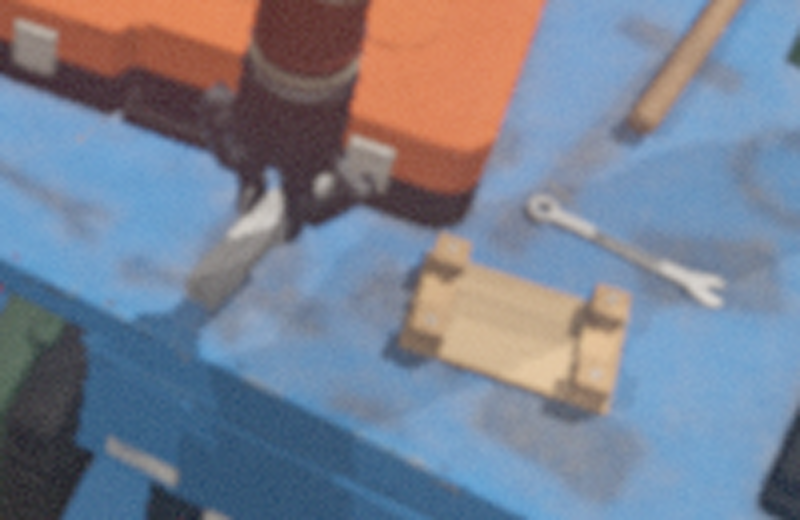

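Both bars are up together at about 80 mm and parallel. I'll check the rest pose from the scene view before moving over it.

Run:
```python
from h import *
c=camera("scene");B=[((x+.5)/4-.5+320,(y+.5)/4-.5+180) for x,y in [(452,245),(612,297),(597,372),(433,322)]]
P=ray(c,B,29)[:,:2];print(P,P.mean(0),[np.degrees(np.arctan2(*(P[i]-P[j])[::-1])) for i,j in((1,0),(2,3))])
delta(474,-415,150,8)
```

```text
[[ 497.7 -350.6]
 [ 514.6 -465.9]
 [ 448.3 -476.9]
 [ 427.5 -363.7]] [ 472.  -414.3] [np.float64(-81.63446762754212), np.float64(-79.57179900925473)]
t=18.90 pos [ 401.9 -238.3  101. ] jaw 79.3 F [-0.   0.6 -2.8] gap 22.2 -> d cm [-10.4 -16.   -4.9] turn 71.3238824486582
```

send_rows:
  increments:
    - {"tx": 0,"ty": 0,"tz": -3,"turn": 0,"grip": 1.5}
    - {"tx": 0,"ty": -2,"tz": -4.6,"turn": 5,"grip": 1.5}
    - {"tx": 0,"ty": -5,"tz": -4.6,"turn": 12,"grip": 1.5}
    - {"tx": -1,"ty": -8,"tz": -4.6,"turn": 20,"grip": 1.5}
    - {"tx": -3,"ty": -11,"tz": -4.6,"turn": 28,"grip": 1.5}
    - {"tx": -6,"ty": -14,"tz": -4.6,"turn": 36,"grip": 1.5}
    - {"tx": -9,"ty": -15.9,"tz": -4.6,"turn": 44,"grip": 1.5}
    - {"tx": -10.1,"ty": -15.9,"tz": -4.6,"turn": 52,"grip": 1.5}
    - {"tx": -10.1,"ty": -15.9,"tz": -4.6,"turn": 60,"grip": 1.5}
    - {"tx": -10.1,"ty": -15.9,"tz": -4.6,"turn": 67,"grip": 1.5}
    - {"tx": -10.1,"ty": -15.9,"tz": -4.6,"turn": 71,"grip": 1.5}
    - {"tx": -10.1,"ty": -15.9,"tz": -4.6,"turn": 71,"grip": 1.5}

```text
time_s: 20.1
position: [471.4, -412.6, 145.1]
tool_rot: [-0.002, 0.654, 0.757, -0.0]
contact_force: [-0.1, -0.2, -2.7]
finger_gap: 0.26
```

Run:
```python
from h import *
delta(474,-415,60,8)
c=camera("wrist");cv2.imwrite("pics/w18.png",c["img"][:,:,::-1])
c=camera("scene");crop(c,320,160,520,310,4,"s18.png")
c=camera("top");crop(c,330,140,510,265,4,"t18.png")
```

```text
t=20.10 pos [ 471.4 -412.6  145.1] jaw 8.3 F [-0.1 -0.2 -2.7] gap 22.2 -> d cm [-0.3  0.2  8.5] turn 0.3276266855476422
```

View pics/w18.png

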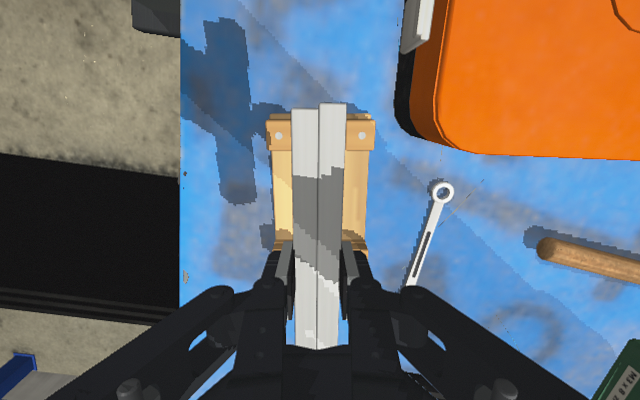

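View pics/s18.png

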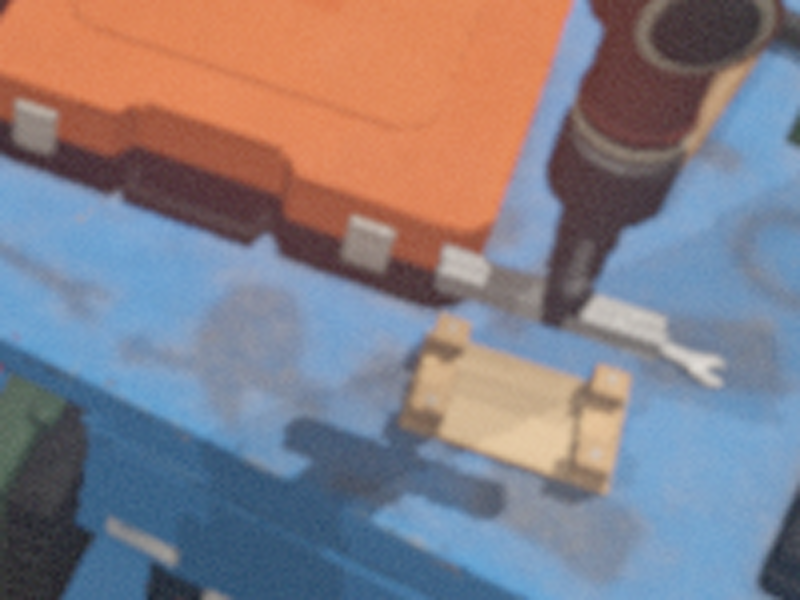

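View pics/t18.png

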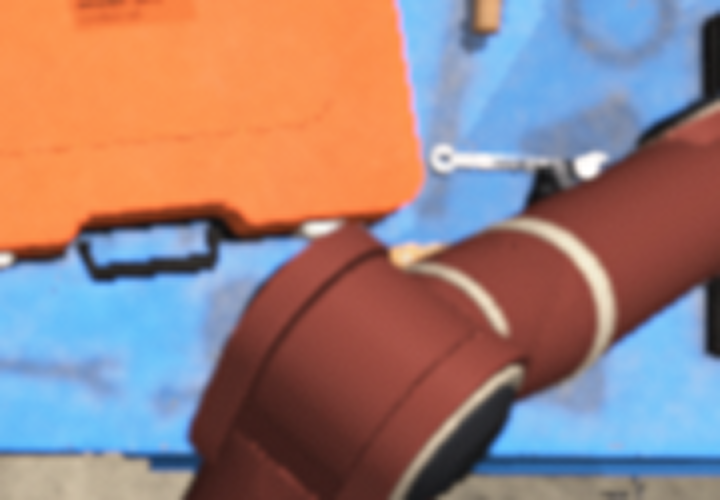

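The bars are centred over the rest, with the pads at u=278 and 362 and the bars at about 319, and they are aligned with it. I'll lower them in stages.

send_rows:
  increments:
    - {"tx": -0.2,"ty": 0.1,"tz": 3,"turn": 0.3,"grip": 1.5}
    - {"tx": -0.2,"ty": 0.1,"tz": 6,"turn": 0.3,"grip": 1.5}
    - {"tx": -0.2,"ty": 0.1,"tz": 8,"turn": 0.3,"grip": 1.5}
    - {"tx": -0.2,"ty": 0.1,"tz": 9,"turn": 0.3,"grip": 1.5}
    - {"tx": -0.2,"ty": 0.1,"tz": 9,"turn": 0.3,"grip": 1.5}

```text
time_s: 20.75
position: [472.6, -414.8, 55.8]
tool_rot: [-0.002, 0.656, 0.755, 0.0]
contact_force: [0.6, 0.6, -0.9]
finger_gap: 0.262
```

Run:
```python
from h import *
delta(473,-415,38,8)
c=camera("wrist");cv2.imwrite("pics/w19.png",c["img"][:,:,::-1])
c=camera("scene");crop(c,320,160,520,310,4,"s19.png")
delta(473,-415,38,8)
```

```text
t=20.75 pos [ 472.6 -414.8   55.8] jaw 8.0 F [ 0.6  0.6 -0.9] gap 22.4 -> d cm [-0.   0.   1.8] turn 0.02058632484018119
t=20.85 pos [ 473.6 -416.3   58.1] jaw 8.0 F [ 0.4 -1.3 -0.5] gap 21.9 -> d cm [ 0.1 -0.   2. ] turn 0.009558087326638542
```

View pics/w19.png

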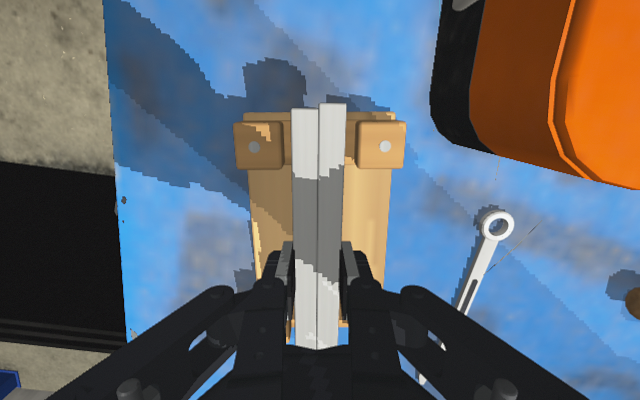

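View pics/s19.png

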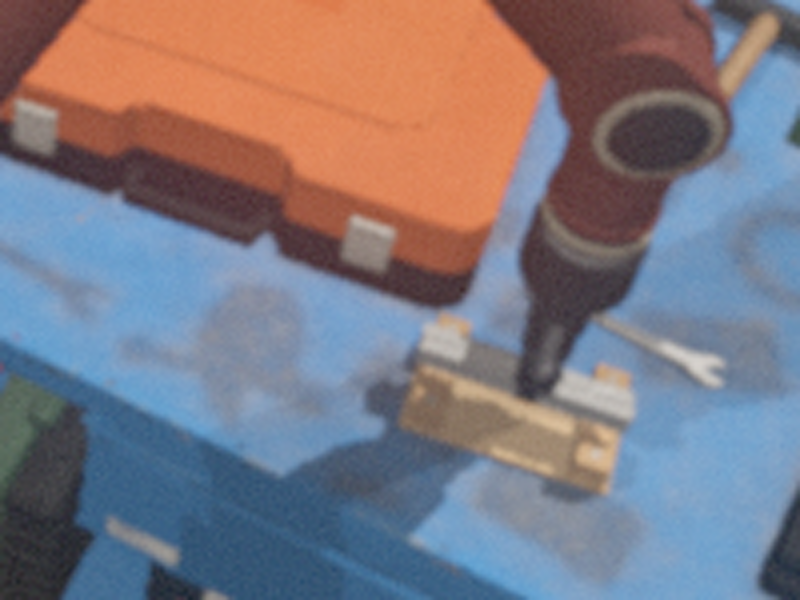

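The bars are centred in the slots in both views. I'll lower the last 2 cm slowly.

send_rows:
  increments:
    - {"tx": 0,"ty": 0,"tz": 0.7,"turn": 0,"grip": 1.5}
    - {"tx": 0,"ty": 0,"tz": 1.4,"turn": 0,"grip": 1.5}
    - {"tx": 0,"ty": 0,"tz": 1.8,"turn": 0,"grip": 1.5}
    - {"tx": 0,"ty": 0,"tz": 1.9,"turn": 0,"grip": 1.5}
    - {"tx": 0,"ty": 0,"tz": 1.9,"turn": 0,"grip": 1.5}
    - {"tx": 0,"ty": 0,"tz": 1.9,"turn": 0,"grip": 1.5}

```text
time_s: 21.45
position: [473.4, -415.7, 38.5]
tool_rot: [0.0, 0.656, 0.755, -0.0]
contact_force: [0.0, 0.1, -2.0]
finger_gap: 0.259
```

Run:
```python
from h import *
delta(473,-415,37,8)
c=camera("scene");crop(c,320,160,520,310,4,"s20.png")
delta(473,-415,37,8)
```

```text
t=21.45 pos [ 473.4 -415.7   38.5] jaw 8.0 F [ 0.   0.1 -2. ] gap 22.2 -> d cm [ 0.1 -0.   0.1] turn 0.0017357614979545133
t=21.50 pos [ 473.4 -415.7   38.6] jaw 8.0 F [-0.   0.6 -1.9] gap 22.0 -> d cm [ 0.1 -0.   0.2] turn 0.004693889804585183
```

View pics/s20.png

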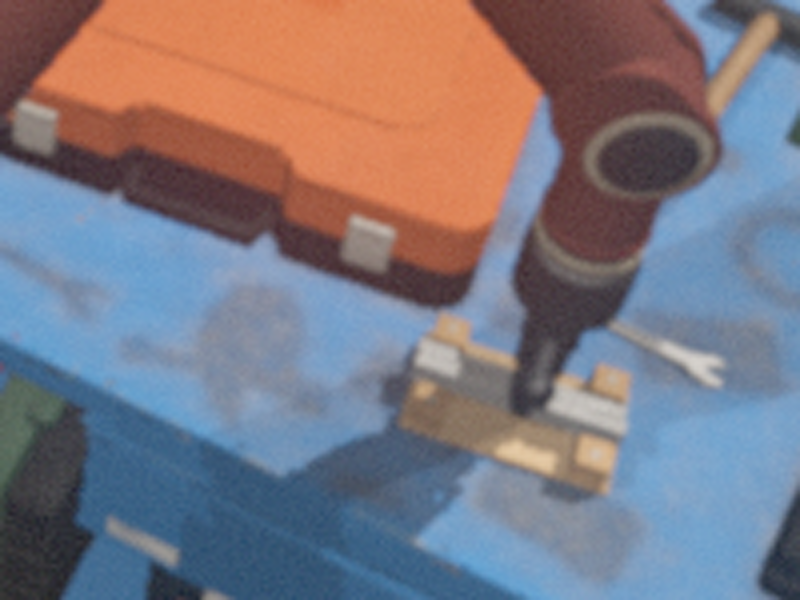

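The tool still carries the bars' weight (-2 N), so I'll lower in small steps until contact.

send_rows:
  increments:
    - {"tx": 0,"ty": 0,"tz": 0.1,"turn": 0,"grip": 1.5}
    - {"tx": 0,"ty": 0,"tz": 0.15,"turn": 0,"grip": 1.5}
    - {"tx": 0,"ty": 0,"tz": 0.15,"turn": 0,"grip": 1.5}

```text
time_s: 21.8
position: [473.4, -415.7, 37.4]
tool_rot: [0.0, 0.656, 0.755, 0.0]
contact_force: [0.0, 2.0, 1.7]
finger_gap: 0.26
```

Run:
```python
from h import *
delta(473,-415,37,8)
```

```text
t=21.80 pos [ 473.4 -415.7   37.4] jaw 8.0 F [0.  2.  1.7] gap 22.2 -> d cm [ 0.1 -0.   0. ] turn 0.00705358053346572
```

send_rows:
  increments:
    - {"tx": 0,"ty": 0,"tz": 0.08,"turn": 0,"grip": 1.5}
    - {"tx": 0,"ty": 0,"tz": 0.08,"turn": 0,"grip": 2.4}
    - {"tx": 0,"ty": 0,"tz": 0.08,"turn": 0,"grip": 2.8}
    - {"tx": 0,"ty": 0,"tz": 0.08,"turn": 0,"grip": 3.6}
    - {"tx": 0,"ty": 0,"tz": 0.08,"turn": 0,"grip": 4}
    - {"tx": 0,"ty": 0,"tz": 0,"turn": 0,"grip": 4}
    - {"tx": 0,"ty": 0,"tz": -1.5,"turn": 0,"grip": 4}
    - {"tx": 0,"ty": 0,"tz": -4,"turn": 0,"grip": 4}
    - {"tx": 0,"ty": 0,"tz": -8,"turn": 0,"grip": 4}
    - {"tx": 0,"ty": 0,"tz": -13,"turn": 0,"grip": 4}
    - {"tx": 0,"ty": 0,"tz": -18,"turn": 0,"grip": 4}
    - {"tx": 0,"ty": 0,"tz": -20,"turn": 0,"grip": 4}

```text
time_s: 23.0
position: [474.2, -418.0, 244.0]
tool_rot: [0.005, 0.656, 0.755, -0.001]
contact_force: [0.7, -0.3, -0.1]
finger_gap: 0.473
```

Run:
```python
from h import *
delta(473,-415,37,8)
c=camera("wrist");cv2.imwrite("pics/w21.png",c["img"][:,:,::-1])
c=camera("scene");crop(c,320,160,520,310,4,"s21.png")
```

```text
t=23.00 pos [ 474.2 -418.   244. ] jaw 8.0 F [ 0.7 -0.3 -0.1] gap 40.4 -> d cm [ 0.5 -0.2 20.7] turn -0.031478895963971354
```

View pics/w21.png

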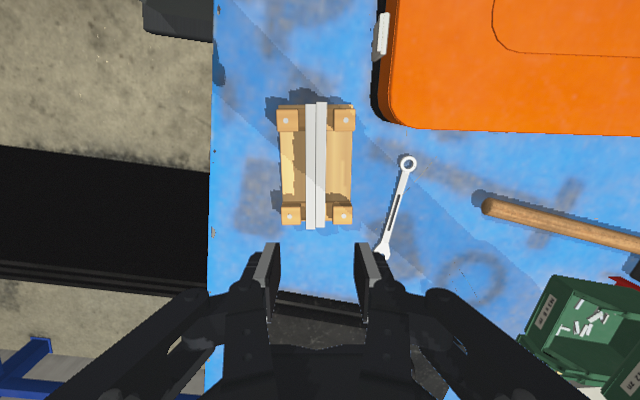

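View pics/s21.png

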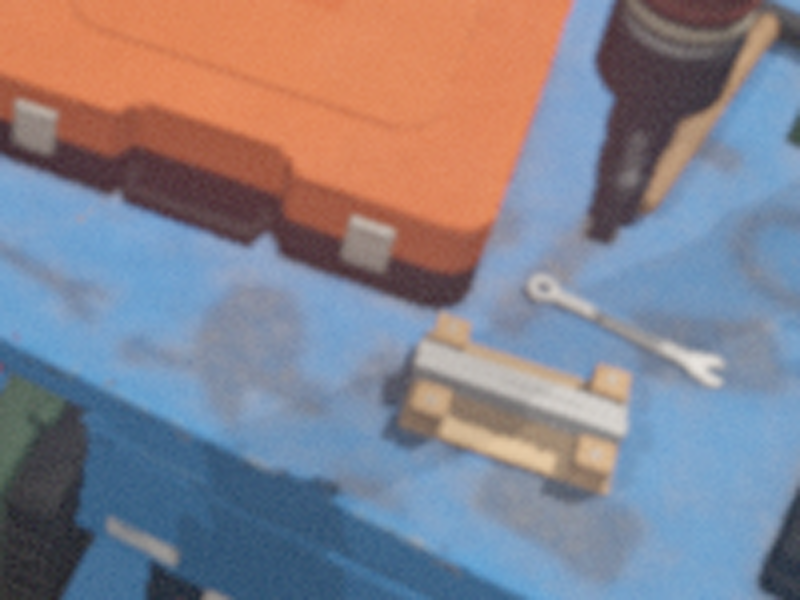

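The bars rest side by side on edge in the slots, with one at u≈311 and the other at ≈321 and the pads at u≈287 and ≈344. Last I check everything numerically from both fixed cameras.

Run:
```python
from h import *
c=camera("wrist")
# top end, bottom end of each bar (z~34), pads z=29
b=ray(c,[(311,104),(311,228),(321,103),(321,227)],34)[:,:2]; p=ray(c,[(287,120),(343,119),(290,215),(344,214)],29)[:,:2]
o=p.mean(0);ax=(p[2]+p[3]-p[0]-p[1]);ax/=np.linalg.norm(ax);ay=np.array([-ax[1],ax[0]])
for i in(0,2):
    m=(b[i]+b[i+1])/2-o;print("bar x,y",m@ax,m@ay,"len",np.linalg.norm(b[i+1]-b[i]),"ang",np.degrees(np.arcsin((b[i+1]-b[i])@ay/149)))
for n in("top","scene"):
    R=rolls(n); print(n,R,"pen frame", R-[482,371])
c=camera("top");crop(c,150,100,350,260,4,"t22.png");crop(c,370,160,510,265,5,"t22b.png")
A=[((x+.5)/4-.5+150,(y+.5)/4-.5+100) for x,y in [(432,280),(550,282),(548,353),(430,350)]]
print("block",ray(c,A,32)[:,:2],ray(c,A,32).mean(0)[:2]-[551.5,186.5])
crop(camera("scene"),150,90,350,250,4,"s22.png")
```

```text
bar x,y -0.3398880456776027 -5.933032462671764 len 147.14923993906478 ang -1.47813757999191
bar x,y -1.2845628626684316 5.790560561973445 len 146.861982658908 ang -0.8672237087480669Traceback (most recent call last):
  File "<stdin>", line 9, in <module>
ValueError: operands could not be broadcast together with shapes (0,) (2,)
```

Run:
```python
from h import *
for n,hi in(("top",1),("scene",1)):
    c=camera(n)
    hsv=cv2.cvtColor(c["img"],cv2.COLOR_RGB2HSV)
    for q in blobs(hsv[...,2]<110,60):
        x,y,w,h=cv2.boundingRect(q);P=ray(c,[(x+w/2-.5,y+h/2-.5)],9.5)[0]
        if 480<P[0]<620 and 320<P[1]<425: print(n,(x,y,w,h),P[:2])
c=camera("top");crop(c,150,100,350,260,4,"t22.png")
A=[((x+.5)/4-.5+150,(y+.5)/4-.5+100) for x,y in [(432,280),(550,282),(548,353),(430,350)]]
print("block",ray(c,A,32)[:,:2],ray(c,A,32).mean(0)[:2]-[551.5,186.5])
A=[((x+.5)/4-.5+150,(y+.5)/4-.5+100) for x,y in [(269,324),(270,397)]]
print("rolls",ray(c,A,9.5)[:,:2]-[482,371])
crop(camera("scene"),150,90,350,250,4,"s22.png")
```

```text
top (207, 171, 19, 37) [550.4 379.1]
scene (230, 136, 29, 25) [543.7 371.6]
block [[613.9 233.7]
 [612.5 132.9]
 [550.7 133.4]
 [552.8 233.4]] [31.  -3.1]
rolls [[98.   6.6]
 [33.8  2.5]]
```

View pics/t22.png

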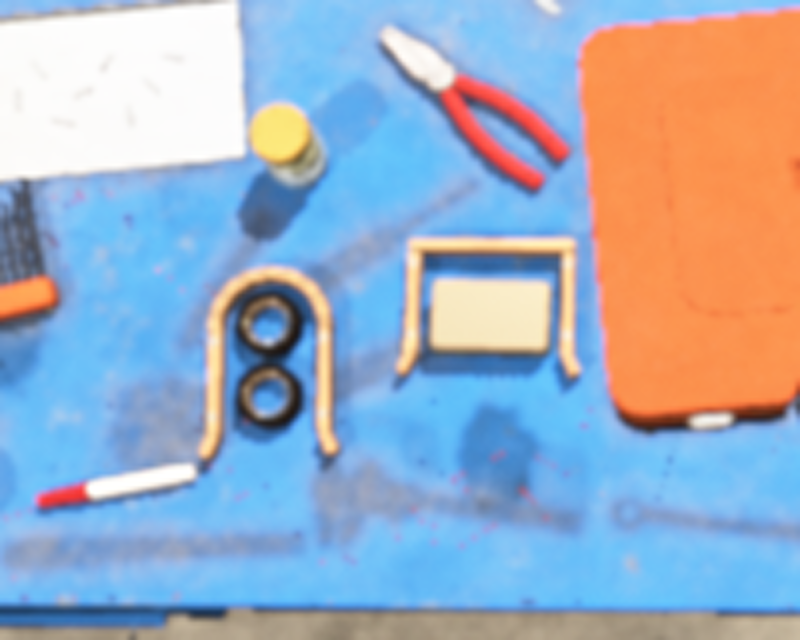

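View pics/s22.png

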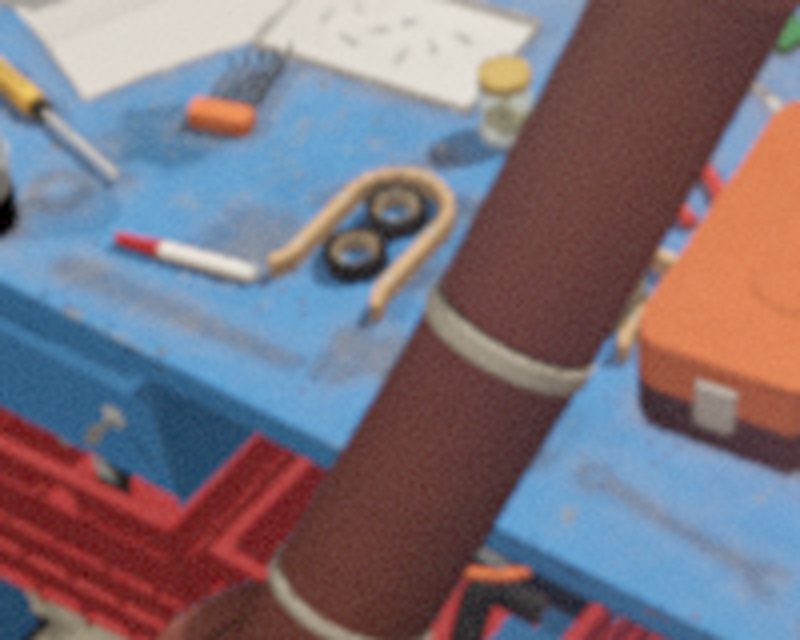

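Bars measure y = ±6 mm, x ≈ 0 and about 1° off. The rolls are at about 98 and 34 mm, and the block is at about 31 mm. The block's depth margin of about 4 mm is close to my measurement error. There is plenty of time, so I'll go back and nudge it and roll 2 deeper.

send_rows:
  increments:
    - {"tx": 5,"ty": 1,"tz": 0,"turn": -8,"grip": 5}
    - {"tx": 10,"ty": 2,"tz": 0,"turn": -16,"grip": 5}
    - {"tx": 15,"ty": 3,"tz": 0,"turn": -24,"grip": 5}
    - {"tx": 20,"ty": 4,"tz": 0,"turn": -32,"grip": 5}
    - {"tx": 25,"ty": 5,"tz": 0,"turn": -40,"grip": 5}
    - {"tx": 30,"ty": 6,"tz": 0,"turn": -48,"grip": 5}
    - {"tx": 35,"ty": 7,"tz": 0,"turn": -56,"grip": 5}
    - {"tx": 40,"ty": 8,"tz": 0,"turn": -64,"grip": 5}
    - {"tx": 45,"ty": 8.5,"tz": 0,"turn": -72,"grip": 5}
    - {"tx": 50,"ty": 9,"tz": 0,"turn": -80,"grip": 5}
    - {"tx": 55,"ty": 9,"tz": 0,"turn": -81,"grip": 5}
    - {"tx": 59.6,"ty": 9,"tz": 0,"turn": -81,"grip": 5}

```text
time_s: 24.6
position: [479.3, 184.5, 236.0]
tool_rot: [-0.001, 0.009, 1.0, -0.0]
contact_force: [1.5, 0.4, -0.7]
finger_gap: 0.584
```

send_rows:
  increments:
    - {"tx": 0,"ty": 0,"tz": 0,"turn": 0,"grip": 5}
    - {"tx": 0,"ty": 0,"tz": 5,"turn": 0,"grip": 5}
    - {"tx": 0,"ty": 0,"tz": 10,"turn": 0,"grip": 5}
    - {"tx": 0,"ty": 0,"tz": 13,"turn": 0,"grip": 5}
    - {"tx": 0,"ty": 0,"tz": 13,"turn": 0,"grip": 5}

```text
time_s: 25.1
position: [476.5, 181.4, 102.4]
tool_rot: [-0.005, 0.009, 1.0, -0.002]
contact_force: [-0.0, -0.5, 0.5]
finger_gap: 0.583
```

Run:
```python
from h import *
delta(500,186,25,89)
c=camera("wrist");cv2.imwrite("pics/w23.png",c["img"][:,:,::-1])
```

```text
t=25.10 pos [476.5 181.4 102.4] jaw 89.0 F [-0.  -0.5  0.5] gap 49.8 -> d cm [-2.4  0.5  7.7] turn 0.0024477715113562226
```

View pics/w23.png

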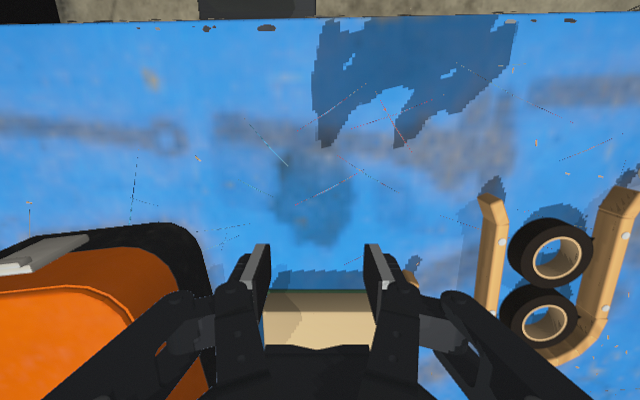

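The block lies ahead between the fingers. I'll lower them and push its rear face in gently by about 11 mm.

send_rows:
  increments:
    - {"tx": -1.5,"ty": 0.4,"tz": 4,"turn": 0,"grip": 5}
    - {"tx": -1.5,"ty": 0.4,"tz": 7.6,"turn": 0,"grip": 5}
    - {"tx": -3,"ty": 0.4,"tz": 7.6,"turn": 0,"grip": 5}
    - {"tx": -4.5,"ty": 0.4,"tz": 7.6,"turn": 0,"grip": 5}
    - {"tx": -5.8,"ty": 0.4,"tz": 7.6,"turn": 0,"grip": 5}
    - {"tx": -6.6,"ty": 0.4,"tz": 7.6,"turn": 0,"grip": 5}
    - {"tx": -7.2,"ty": 0.4,"tz": 7.6,"turn": 0,"grip": 5}
    - {"tx": -7.8,"ty": 0.4,"tz": 7.6,"turn": 0,"grip": 5}
    - {"tx": -7.8,"ty": 0.4,"tz": 7.6,"turn": 0,"grip": 5}

```text
time_s: 26.05
position: [559.0, 185.6, 31.3]
tool_rot: [0.001, 0.009, 1.0, 0.0]
contact_force: [-0.9, -0.2, 0.0]
finger_gap: 0.586
```

Run:
```python
from h import *
delta(500,186,100,92)
c=camera("wrist");cv2.imwrite("pics/w24.png",c["img"][:,:,::-1])
```

```text
t=26.05 pos [559.  185.6  31.3] jaw 89.0 F [-0.9 -0.2  0. ] gap 50.0 -> d cm [ 5.9 -0.1 -6.9] turn -3.0097235646775715
```

View pics/w24.png

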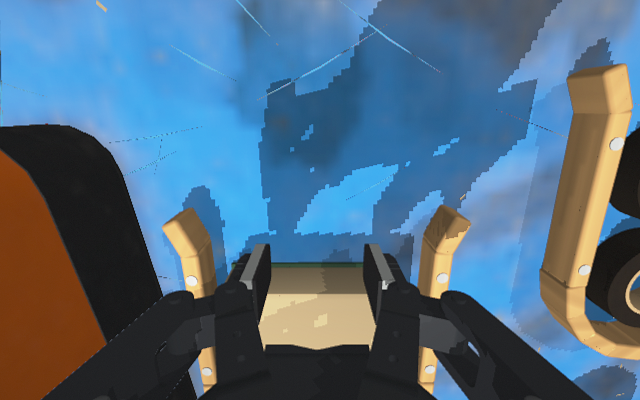

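The rear face is now well behind the mouth bends and the push force was low. I'll back off, lift, and go to behind roll 2.

send_rows:
  increments:
    - {"tx": 2.5,"ty": 0,"tz": 0,"turn": 0,"grip": 5}
    - {"tx": 4,"ty": 0,"tz": -4,"turn": 0,"grip": 3}
    - {"tx": 7,"ty": 1,"tz": -9,"turn": -1,"grip": 3}
    - {"tx": 11,"ty": 5,"tz": -9,"turn": -2,"grip": 3}
    - {"tx": 14,"ty": 9,"tz": -9,"turn": -3,"grip": 3}
    - {"tx": 15.5,"ty": 13,"tz": -9,"turn": -3,"grip": 3}
    - {"tx": 15.5,"ty": 17,"tz": -9,"turn": -3,"grip": 3}
    - {"tx": 15.5,"ty": 18.2,"tz": -9,"turn": -3,"grip": 3}
    - {"tx": 15.5,"ty": 18.2,"tz": -5,"turn": -3,"grip": 3}
    - {"tx": 15.5,"ty": 18.2,"tz": -3,"turn": -3,"grip": 3}
    - {"tx": 15.5,"ty": 18.2,"tz": -3,"turn": -3,"grip": 3}

```text
time_s: 27.2
position: [404.5, 368.1, 58.2]
tool_rot: [-0.003, -0.017, 1.0, -0.003]
contact_force: [0.2, 0.2, 0.3]
finger_gap: 0.355
```

Run:
```python
from h import *
delta(420,369.5,24,92);delta(487,372,24,92)
c=camera("wrist");cv2.imwrite("pics/w25.png",c["img"][:,:,::-1])
c=camera("top");crop(c,150,100,350,260,4,"t25.png")
```

```text
t=27.20 pos [404.5 368.1  58.2] jaw 92.0 F [0.2 0.2 0.3] gap 30.3 -> d cm [-1.6  0.1  3.4] turn -0.017420279843136655
t=27.20 pos [404.5 368.1  58.2] jaw 92.0 F [0.2 0.2 0.3] gap 30.3 -> d cm [-8.3  0.1  3.4] turn -0.017420279843136655
```

View pics/t25.png

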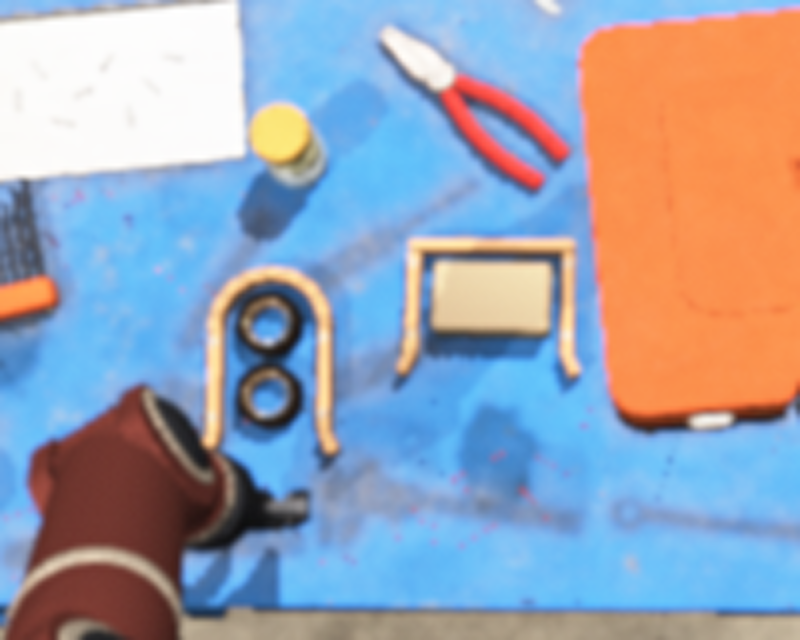

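The block moved about 16 mm deeper, to crop y 262–333. Now a short nudge on roll 2.

send_rows:
  increments:
    - {"tx": 0,"ty": 0.1,"tz": 2,"turn": 0,"grip": 3}
    - {"tx": 0,"ty": 0.1,"tz": 3.4,"turn": 0,"grip": 3}
    - {"tx": -2.5,"ty": 0.1,"tz": 3.4,"turn": 0,"grip": 3}
    - {"tx": -4.5,"ty": 0.1,"tz": 3.4,"turn": 0,"grip": 3}
    - {"tx": -6.2,"ty": 0.1,"tz": 3.4,"turn": 0,"grip": 3}
    - {"tx": -7.2,"ty": 0.1,"tz": 3.4,"turn": 0,"grip": 3}
    - {"tx": -7.8,"ty": 0.1,"tz": 3.4,"turn": 0,"grip": 3}
    - {"tx": -8.3,"ty": 0.1,"tz": 3.4,"turn": 0,"grip": 3}
    - {"tx": -8.3,"ty": 0.1,"tz": 3.4,"turn": 0,"grip": 3}

```text
time_s: 28.2
position: [489.2, 374.2, 26.9]
tool_rot: [0.0, -0.017, 1.0, 0.0]
contact_force: [1.0, 0.1, 0.1]
finger_gap: 0.349
```

send_rows:
  increments:
    - {"tx": 1.5,"ty": 0,"tz": 0,"turn": 0,"grip": 3}
    - {"tx": 3,"ty": 0,"tz": -2,"turn": 0,"grip": 3}
    - {"tx": 5,"ty": 0,"tz": -6,"turn": 0,"grip": 3}
    - {"tx": 8,"ty": 0,"tz": -10,"turn": 0,"grip": 3}
    - {"tx": 10,"ty": 0,"tz": -14,"turn": 0,"grip": 3}
    - {"tx": 10,"ty": 0,"tz": -17,"turn": 0,"grip": 3}
    - {"tx": 10,"ty": 0,"tz": -17,"turn": 0,"grip": 3}

```text
time_s: 28.9
position: [389.9, 372.9, 201.4]
tool_rot: [0.003, -0.019, 1.0, 0.004]
contact_force: [0.8, 0.4, -0.3]
finger_gap: 0.354
```

Run:
```python
from h import *
delta(420,369.5,24,92)
c=camera("top");crop(c,150,100,350,260,4,"t26.png");crop(c,370,160,510,265,5,"t26b.png")
```

```text
t=28.90 pos [389.9 372.9 201.4] jaw 92.1 F [ 0.8  0.4 -0.3] gap 30.3 -> d cm [-2.9 -0.6 17.8] turn 0.145176194376873
```

View pics/t26.png

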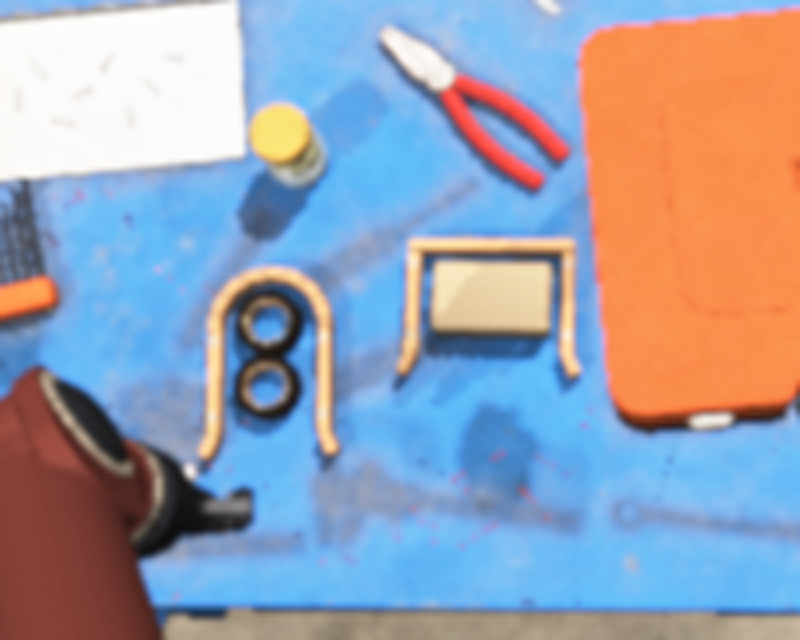

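View pics/t26b.png

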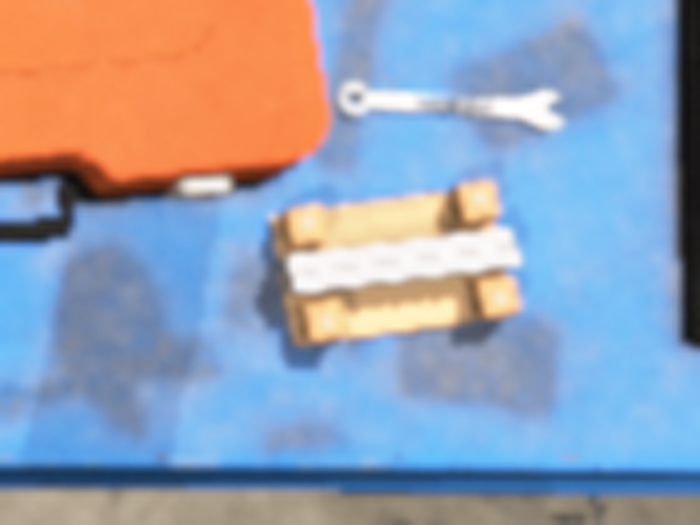

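Everything is in place: the rolls are in the round pen at crop (269,322) and (268,386), the block is in the square pen, and the bars lie in the rest. The spanner is unmoved. The marker had not moved up to the previous look; the arm hides it in this one, though the gripper stayed clear of it. I'm handing the job in.

Run:
```python
from station import *
print(close_job())
```

```text
the job is handed in; nothing more can be done
None
```

I sorted everything and handed the job in at about 29 s of the 72 s allowed. No verdict came back, so the results below rest on my own last checks.

- **Rolls:** I pushed tape_1 straight into the round pen with two fingers. I dragged tape_2 along the bench to in front of the pen, then pushed it in. Before a final nudge that pushed roll 2 about 8 mm deeper, they measured 98 mm and 34 mm behind the mouth and 3–7 mm off the centre line. I did not re-measure roll 2 afterwards; the limit is 26 mm.
- **Block:** I gripped it lightly on the bench and slid it into the square pen. The first depth was about 31 mm, too close to the 27 mm limit for my measurement error, so I pushed it further in. It is now about 47 mm in, read off the picture, and square to the pen.
- **Bars:** I lifted both together to about 80 mm and set them down in the rest. They measured 6 mm either side of the middle, within about 1 mm lengthwise and about 1.5° of straight, and they stand on edge.
- **Marker and spanner:** The spanner showed no visible movement. The arm hid the marker in the last picture, but it was in its original place in the clear views before that, and the gripper stayed clear of it.

**Checks that failed or disagreed:**
- The top and scene cameras disagreed by 4–8 mm on the rolls. The pen mouths also came out about 4 mm apart depending on whether I measured from the back wall or the wing tips. The extra nudges were meant to cover both.
- My automatic roll finder failed on the last check because the touching rolls merged into one dark shape, so I read their positions by hand.
- On the way to the block, a 13 N reading suggested a finger brushed the tool case. I backed off at once.

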